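Take the utensil caddy down from its keyhole strip and stand it on the drying tray

TASK

The empty white metal utensil caddy hanging under the wire shelf is due for a wash: slide it along its slotted strip to the round opening at the end away from the robot, ease its headed stud out there without forcing it, and take it down. Set it down gently, upright, on the grey drying tray and let go, leaving everything else where it is.

Things in the scene. Friction and masses are not known exactly. Their poses are not given: they have to be found in the camera images.
- caddy: Open-topped white metal box, 75 mm deep (x), 58 mm wide (y), 115 mm tall, about 0.25 kg, empty. Origin: centre of its underside; z up, +x towards its back (stud side); its front looks to the robot's left. It hangs with its underside about 112 mm up, 10 to 75 mm to the -y side of the stand's middle, free only to slide along the strip. Its flat sides, 58 mm apart, are free to grip.
- caddy_stud (a point): Root of the stud, on the caddy's back face at mid width, 95 mm above its underside; caddy axes. The stud points along the caddy's +x: a shank 8 mm in diameter and 6.5 mm long, then a round head 18 mm in diameter, 5 mm thick (11.5 mm in all). Between head and caddy the 4 mm strip has 2.5 mm of play.
- stand: Fixed steel over-counter stand. Origin: on the worktop below its middle, in the plane of the strip's front face; +x back through the strip (to the robot's right), +y along it (away from the robot), z up. Posts at y = +-170 mm, 325 mm tall, behind the strip; flat feet from x = -75 to 75 mm. A bar, front at x = 0, 135 mm up, props the caddy's back. Only the caddy is in front of the strip.
- shelf_edge (a point): Underside of the wire shelf at the middle of its front edge, 297 mm above the worktop and 73 mm in front of the strip; stand axes. The shelf, with spice jars on it, reaches 170 mm to either side and back over the strip, so it covers all but the front 10 mm of the caddy: a gripper must come in from the front, tilted, below this edge.
- slot_mid (a point): Point of the stand at the height of the slot's centre line, 210 mm up, in the strip's front plane, at the stand's y = 0; stand axes. The strip (upright plate 260 long, 44 tall, 4 mm thick) has a level slot 11 mm wide, from 105 mm on the -y side of the strip's middle to the round opening. The strip is clipped tight with its middle up to 15 mm off this point along y: offset not reported.
- opening_nominal (a point): Where the round opening, 24 mm in diameter, would be with the strip's middle exactly at slot_mid: 90 mm from it along +y; the true one lies up to 15 mm either way, so feel for it. Only there does the stud's head pass, along -x. Slid along +y to the stop, the shank rests 8 mm beyond the opening's centre. In the slot the shank rests at the bottom, with 3 mm of play above it.
- tray: Fixed grey plastic drying tray, 180 mm (x) by 240 mm (y), floor 6 mm above the worktop, rim 14 mm high and 5 mm thick. Origin: centre of its underside, z up. It stands to the left of the stand, nearer to or farther from the robot.
- lunch: Closed pink plastic lunch container, 116 by 166 mm, 60 mm high; origin at the centre of its underside. It stands next to the tray. Leave alone.
- jar: Glass jar with hinged clamp lid, 100 mm in diameter, 148 mm tall, behind the stand; origin at the centre of its underside. Leave alone.
- lidrack: White slotted rack with five flat silicone lids standing upright in it, 200 (x) by 90 mm, up to 164 mm tall, behind the stand; origin at the centre of its underside. Leave alone.
- strainer: Steel tea strainer lying on the worktop between stand and robot, bowl 68 mm in diameter and 30 mm high, handle reaching 150 mm along its -x; origin under the middle of the bowl. Leave alone.
- spoon: Bamboo spoon, 200 mm long, lying on the worktop below the caddy; origin under its middle, lengthwise along its x. Leave alone.

How it is judged:
By the outcome, as a careful person would: the job done as asked, in the order asked, and still so for the second after the job is handed in, with the robot touching nothing.
It also fails if it takes over 45 s, if anything falls off the work surface, if the arm or the gripper's body presses on something with over 40 N, if the wrist force passes 120 N, or if a joint passes its speed limit or range.

ROBOT

A 7-joint arm with a two-finger parallel gripper is mounted at the origin on the work surface. World frame = base frame: x ahead of the robot, y to its left, z up, the work surface at z = 0. Lengths are in m, angles in rad, forces in N, time in s.
With the tool pointing down it reaches from about 0.4 to 0.85 m from the base axis. Payload 10.4 kg.
Tool frame: the origin (TCP) lies between the finger pads; the fingertips stand 17 mm ahead of it and the grasp point (between the pads) lies 2 mm behind it; x points along the fingers, y is the direction in which the jaws open and shut, and the axes are right-handed (so a half turn about x gives the same grasp; the last joint's range is limited). The gripper opens to 87 mm and grips with 3 to 60 N. Pads are 19 mm wide; open, the fingers measure 117 mm over their backs; the gripper's body (75 mm by 190 mm) begins 51 mm behind the grasp point.
Start: joints at [1.216, 0.332, -0.065, 1.46, 0.022, 1.35, -0.088], TCP at [0.204, -0.591, 0.24] pointing down, gripper open.
Joint ranges: [-2.6, 2.6], [-0.5, 2.12], [-1.47, 1.34], [0.16, 2.42], [-1.27, 4.41], [0.06, 2.06], [-2.6, 2.6]. Speed limits (rad/s): [2.22, 2.22, 2.79, 2.79, 3.14, 3.14, 3.14].

INTERFACE

Orientations are given as a unit quaternion [x, y, z, w].
In Python, from bench import r, optics, close_job gives the robot as it stands.
- The arm moves only by the shell command python3 -m inch 'ROWS' [OPENING] [FORCE]. ROWS is JSON, a list of rows, each an object with "translation": the shift along the tool's x, y, z in cm, a list of three; "spin": the turn about the tool's x in degrees. In form: [{"translation": [tx, ty, tz], "spin": spin}, ...]. A call has 1 to 20 rows; each row shifts and turns the pose as measured when the row begins, along the tool's axes as they then stand; what a row does not reach is not made up. A row lasts 1/8 s, in which the tool goes at most 62.5 mm and 10.7 degrees, less where a joint would pass 70% of its speed; a pose out of reach is approached as far as the arm can. A call is refused whole if a number of a shift passes 6.25 or a number of a turn 10.7, either way. A call with a gripper value outside its range is refused whole. OPENING is the closure, from 0 (fully open) to 1 (shut), set as the call begins (- or left out, the last holds). The fingers move at their own pace and stop on an object; FORCE is the grip in N (left out, the last holds). Time passes only in rows, so rows that do not move let the fingers close. It gives the time, the measured TCP pose, the force and the opening at its end, in the units of the state.
- r.read_state(): the state, without advancing time (a new reading comes with each control period).
- optics.camera(name): name is "scene" or "top" or "wrist"; returns the picture (384x512x3 uint8, red, green, blue); there is no depth.
- optics.camera_model(name): a dict with "camera_matrix" (3x3 intrinsics, pixels), "dist" ([k1, k2, p1, p2, k3] as OpenCV has them; the pictures are not rectified), "world_from_camera" (4x4, takes a point from camera to world coordinates); the wrist camera has in their place "tool_from_camera" (4x4, takes a point from camera to tool coordinates, whose origin is the TCP and whose axes are the tool frame's). Camera axes: x right, y down, z forward; pixel columns grow to the right and rows downward; lengths in m; the calibration is good to about 2 mm. A picture is of the moment at which its call begins: read the wrist's pose just before it. camera_model takes no time and is no camera call.
- close_job(): hands the job in, once; it reports no verdict.
The state is a dict: "time": time; "joint_positions": joint angles; "joint_vel": joint speeds; "joint_torque": joint torques, N m; "ee_pos": TCP position; "eef_rot": TCP orientation; "ft_force": force on the tool from outside, world axes, zero at the start; "torque": the same for the moment, N m; "width": finger opening in m.
Only numpy, scipy, OpenCV 4.12 (cv2) and the standard library are available. Lean on these libraries where they do the work, as an engineer would, in place of code of your own. Each camera call takes 0.05 s, during which the arm holds its last target.

## Working session

There is one attempt and no reset: what is moved stays moved. The work goes in short steps, Python scripts to look and compute and a shell command to move; the robot and the scene stay as the last step left them, time stands still between calls to the robot, and variables do not carry over. Pictures are saved under pics/ and viewed, and the job is handed in when it is done.

```bash
ls; mkdir -p pics
python3 - <<'E'
from bench import r, optics
import cv2, json
s=r.read_state(); print(s)
for n in ["scene","top","wrist"]:
    im=optics.camera(n); cv2.imwrite(f"pics/{n}0.png",im[:,:,::-1])
    print(n,optics.camera_model(n))
E
```

```text
pics
{'time': 0.0, 'joint_positions': array([ 1.2164322 ,  0.33288723, -0.0646812 ,  1.46093653,  0.02159454,
        1.34991819, -0.08848807]), 'joint_vel': array([-0.00265197, -0.00067846,  0.00013473,  0.00218244,  0.00067404,
        0.00118548,  0.00044564]), 'joint_torque': array([ 1.51548261e-05, -6.23251319e+01,  2.46917648e-02, -3.89899170e+01,
       -6.14080578e-02,  3.97721620e-02,  1.25337624e-04]), 'ee_pos': array([ 0.20343573, -0.59057489,  0.23874658]), 'eef_rot': array([-0.69729066, -0.11726642,  0.69750814, -0.11626145]), 'ft_force': array([-0.38472047, -0.2751939 , -0.44318853]), 'torque': array([ 0.04658126,  0.00558166, -0.00683151]), 'width': 0.08706114687678752}
scene {'camera_matrix': array([[469.46234227,   0.        , 249.41674431],
       [  0.        , 469.46234227, 191.80355457],
       [  0.        ,   0.        ,   1.        ]]), 'dist': array([-0.1502967,  0.       ,  0.       ,  0.       ,  0.       ]), 'world_from_camera': array([[-0.92465731,  0.33223456, -0.18608883,  0.79484072],
       [ 0.38060311,  0.82203634, -0.42355346,  0.42935423],
       
[... 560 characters left out ...]
3272,  1.3857789 ],
       [ 0.        ,  0.        ,  0.        ,  1.        ]])}
wrist {'camera_matrix': array([[335.60355532,   0.        , 259.96146062],
       [  0.        , 335.60355532, 197.49045311],
       [  0.        ,   0.        ,   1.        ]]), 'dist': array([0.03348597, 0.        , 0.        , 0.        , 0.        ]), 'tool_from_camera': array([[ 2.04835481e-04, -2.56826868e-01,  9.66457406e-01,
        -1.45721774e-01],
       [ 9.99999944e-01,  3.08471555e-04, -1.29971259e-04,
        -3.33804504e-04],
       [-2.64744508e-04,  9.66457379e-01,  2.56826917e-01,
        -7.07800811e-02],
       [ 0.00000000e+00,  0.00000000e+00,  0.00000000e+00,
         1.00000000e+00]])}
```

View pics/scene0.png

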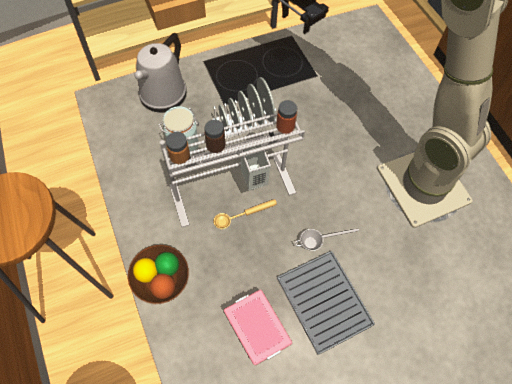

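View pics/top0.png

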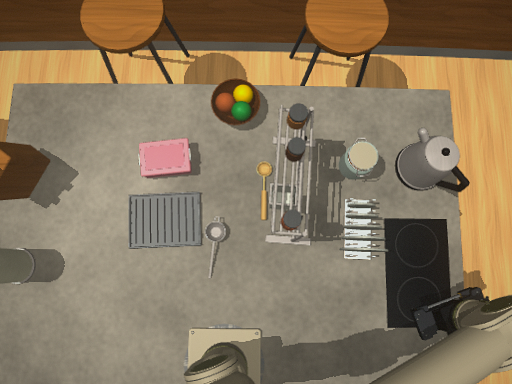

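View pics/wrist0.png

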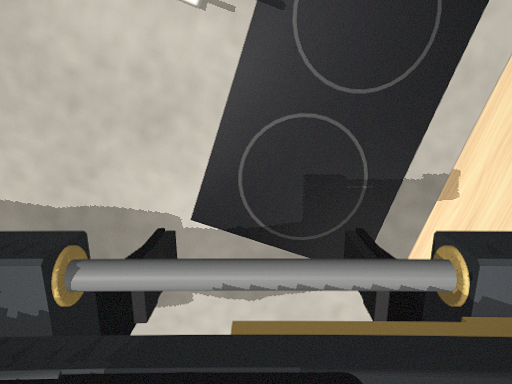

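Run:
```python
import cv2
a=cv2.imread('pics/scene0.png')[90:240,140:320]; cv2.imwrite('pics/sc1.png',cv2.resize(a,None,fx=4,fy=4,interpolation=cv2.INTER_CUBIC)[:600])
a=cv2.imread('pics/top0.png')[95:255,240:340]; cv2.imwrite('pics/tp1.png',cv2.resize(a,None,fx=3.75,fy=3.75,interpolation=cv2.INTER_CUBIC))
a=cv2.imread('pics/top0.png')[130:290,120:250]; cv2.imwrite('pics/tp2.png',cv2.resize(a,None,fx=3.75,fy=3.75,interpolation=cv2.INTER_CUBIC))
```

```text
(no output)
```

View pics/sc1.png

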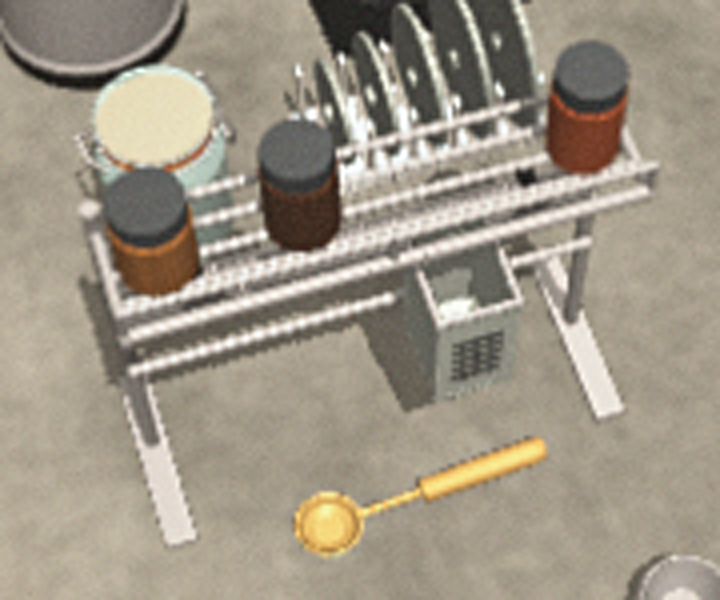

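View pics/tp1.png

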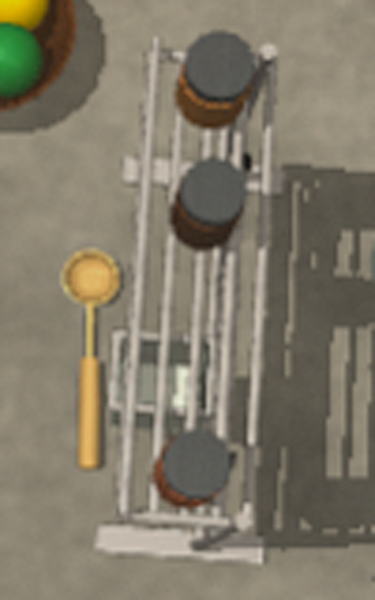

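View pics/tp2.png

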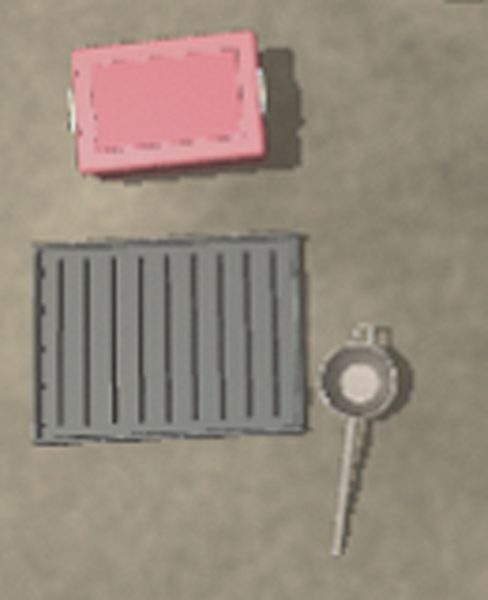

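```bash
cat > h.py <<'E'
import numpy as np, cv2, json
from bench import r, optics
from scipy.spatial.transform import Rotation as R
def ray(name,uv,T=None):
    m=optics.camera_model(name)
    T=m["world_from_camera"] if T is None else T
    p=cv2.undistortPoints(np.array([[uv]],float),m["camera_matrix"],m["dist"])[0,0]
    return T[:3,3],T[:3,:3]@np.array([p[0],p[1],1.])
def onz(name,uv,z,T=None):
    o,d=ray(name,uv,T); return o+d*(z-o[2])/d[2]
def tri(*rs):
    A=np.zeros((3,3));b=np.zeros(3)
    for o,d in rs:
        d=d/np.linalg.norm(d);P=np.eye(3)-np.outer(d,d);A+=P;b+=P@o
    x=np.linalg.solve(A,b); return x
E
python3 - <<'E'
from h import *
np.set_printoptions(precision=4,suppress=True)
S=lambda x,y:((x+.5)/4+140-.5,(y+.5)/4+90-.5)
T=lambda x,y:(x/3.75+240,y/3.75+95)
U=lambda x,y:(x/3.75+120,y/3.75+130)
print("foot near/far scene",onz("scene",S(610,412),.008),onz("scene",S(183,540),.008))
print("foot near/far top",onz("top",T(97,538),.008),onz("top",T(123,170),.008))
print("caddy front rim scene",onz("scene",S(437,322),.227),onz("scene",S(522,300),.227))
print("caddy front rim top",onz("top",T(110,412),.227),onz("top",T(112,332),.227))
print("shelf edge ends scene",onz("scene",S(125,335),.3),onz("scene",S(655,192),.3))
print("shelf edge ends top",onz("top",T(125,512),.3),onz("top",T(155,40),.3))
print("tray", [onz("top",U(*p),.014)[:2] for p in [(35,243),(301,234),(306,433),(35,443)]])
print("lunch", [onz("top",U(*p),.06)[:2] for p in [(72,48),(255,32),(267,157),(82,172)]])
print("strainer", [onz("top",U(*p),.02)[:2] for p in [(320,380),(398,380),(335,553)]])
print("shelf lower end of caddy bottom front scene",onz("scene",S(437,398),.112),onz("scene",S(512,378),.112))
E
```

```text
foot near/far scene [ 0.4068 -0.128   0.008 ] [ 0.7447 -0.1494  0.008 ]
foot near/far top [ 0.4052 -0.1301  0.008 ] [ 0.7432 -0.1514  0.008 ]
caddy front rim scene [ 0.5503 -0.1344  0.227 ] [ 0.4923 -0.129   0.227 ]
caddy front rim top [ 0.4877 -0.1309  0.227 ] [ 0.5492 -0.132   0.227 ]
shelf edge ends scene [ 0.7454 -0.1578  0.3   ] [ 0.4033 -0.1319  0.3   ]
shelf edge ends top [ 0.4073 -0.1386  0.3   ] [ 0.7559 -0.1592  0.3   ]
tray [array([0.5441, 0.3314]), array([0.5559, 0.092 ]), array([0.3789, 0.0815]), array([0.366 , 0.3202])]
lunch [array([0.7127, 0.2965]), array([0.7295, 0.1339]), array([0.6161, 0.1185]), array([0.6004, 0.2803])]
strainer [array([0.4251, 0.07  ]), array([0.4262, 0.0015]), array([0.276 , 0.0524])]
shelf lower end of caddy bottom front scene [ 0.5472 -0.1385  0.112 ] [ 0.4918 -0.1334  0.112 ]
```

```bash
python3 -m inch '[{}]'; python3 -m inch '[{"translation":[0,0,0],"spin":[0,0,0]}]'; python3 -m inch '[{"translation":[0,0,0],"spin":0}]'
```

```text
time: 0.28
ee_pos: [0.2035, -0.5905, 0.2387]
eef_rot: [-0.697, -0.117, 0.698, -0.116]
ft_force: [-0.6, 0.0, -0.4]
width: 0.0873schema error: expected keys translation, spin
schema error: expected a number
```

```bash
cat > kin.py <<'E'
import numpy as np, itertools
from scipy.spatial.transform import Rotation as R
np.set_printoptions(precision=4,suppress=True)
E
python3 - <<'E'
from h import *; from kin import *
s=r.read_state(); q=s['joint_positions']; M=R.from_quat(s['eef_rot']).as_matrix(); print(q,"\n",M, s['ee_pos'])
for s3,s5,s7 in itertools.product([1,-1],repeat=3):
    A=R.from_euler('ZYZYZYZ',[1,1,1,1,1,1,1][:0] or [0]) if 0 else None
    A=R.from_euler('z',-q[0])*R.from_euler('y',q[1])*R.from_euler('z',s3*q[2])*R.from_euler('y',q[3])*R.from_euler('z',s5*q[4])*R.from_euler('y',q[5])*R.from_euler('z',s7*q[6])
    print(s3,s5,s7,"toolx in flange",A.as_matrix().T@M[:,0],"tooly",A.as_matrix().T@M[:,1])
E
```

```text
[ 1.2164  0.333  -0.0647  1.461   0.0216  1.3499 -0.0885] 
 [[-0.0006  0.3258 -0.9454]
 [ 0.0015 -0.9454 -0.3258]
 [-1.     -0.0016  0.0001]] [ 0.2035 -0.5905  0.2387]
1 1 1 toolx in flange [ 0.     -0.0001  1.    ] tooly [-0.999  -0.0451 -0.    ]
1 1 -1 toolx in flange [-0.     -0.0001  1.    ] tooly [-0.9913  0.1315 -0.    ]
1 -1 1 toolx in flange [-0.0039  0.0419  0.9991] tooly [-0.9985 -0.0546 -0.0016]
1 -1 -1 toolx in flange [0.0035 0.0419 0.9991] tooly [-0.9925  0.1221 -0.0016]
-1 1 1 toolx in flange [ 0.0035 -0.042   0.9991] tooly [-0.986  -0.1667 -0.0035]
-1 1 -1 toolx in flange [-0.0039 -0.042   0.9991] tooly [-0.9999  0.0095 -0.0035]
-1 -1 1 toolx in flange [-0. -0.  1.] tooly [-0.9844 -0.1761 -0.    ]
-1 -1 -1 toolx in flange [-0. -0.  1.] tooly [-1.  0. -0.]
```

```bash
cat > log.py <<'E'
from h import *; from kin import *
import os
s=r.read_state()
M=R.from_quat(s['eef_rot']).as_matrix()
open('log.jsonl','a').write(json.dumps([s['joint_positions'].tolist(),s['ee_pos'].tolist(),s['eef_rot'].tolist()])+"\n")
print(s['time'],'q',s['joint_positions'],'p',s['ee_pos'],'F',s['ft_force'],'w',round(s['width'],4)); print('X',M[:,0],'Y',M[:,1],'Z',M[:,2],'elev',np.degrees(np.arcsin(-M[2,0])),'az',np.degrees(np.arctan2(M[1,0],M[0,0])))
E
python3 log.py
python3 -m inch '[{"translation":[0,-2,5.7],"spin":0},{"translation":[0,-2,5.7],"spin":0}]'; python3 log.py
python3 -m inch '[{"translation":[-3,-2,4.5],"spin":0},{"translation":[-3,-2,4.5],"spin":0}]'; python3 log.py
python3 -m inch '[{"translation":[-6,0,0],"spin":0},{"translation":[-6,0,0],"spin":0},{"translation":[-6,0,0],"spin":0}]'; python3 log.py
```

```text
0.275 q [ 1.2164  0.333  -0.0647  1.461   0.0216  1.3499 -0.0885] p [ 0.2035 -0.5905  0.2387] F [-0.5789  0.0325 -0.3515] w 0.0873
X [-0.0006  0.0015 -1.    ] Y [ 0.3258 -0.9454 -0.0016] Z [-0.9454 -0.3258  0.0001] elev 89.90881704720562 az 111.42097087065619
time: 0.52
ee_pos: [0.0859, -0.5892, 0.2377]
eef_rot: [0.697, 0.121, -0.696, 0.119]
ft_force: [-1.1, -0.7, 1.3]
width: 0.0875
0.525 q [ 1.3599  0.2688 -0.0114  1.5453  0.0011  1.3298  0.1192] p [ 0.0859 -0.5892  0.2377] F [-1.1234 -0.6701  1.2713] w 0.0875
X [ 0.0014  0.0027 -1.    ] Y [ 0.3348 -0.9423 -0.0021] Z [-0.9423 -0.3348 -0.0023] elev 89.82307603939087 az 62.2125543978169
time: 0.78
ee_pos: [-0.0165, -0.5801, 0.2964]
eef_rot: [0.698, 0.122, -0.696, 0.117]
ft_force: [-0.4, -1.1, 0.3]
width: 0.0868
0.775 q [ 1.4782  0.213   0.0509  1.4926 -0.0118  1.4439  0.2995] p [-0.0165 -0.5801  0.2964] F [-0.4038 -1.0788  0.3344] w 0.0868
X [ 0.0006  0.0076 -1.    ] Y [ 0.3341 -0.9425 -0.0069] Z [-0.9425 -0.3341 -0.0032] elev 89.56297543938187 az 85.11167825357494
time: 1.15
ee_pos: [-0.023, -0.5795, 0.4792]
eef_rot: [0.698, 0.121, -0.697, 0.112]
ft_force: [0.1, -1.1, 0.9]
width: 0.0869
1.15 q [ 1.4765  0.2398  0.0735  1.0848 -0.017   1.8301  0.3043] p [-0.023  -0.5795  0.4792] F [ 0.1097 -1.0597  0.8665] w 0.0869
X [-0.0012  0.0124 -0.9999] Y [ 0.3253 -0.9455 -0.0122] Z [-0.9456 -0.3253 -0.0029] elev 89.28457256446741 az 95.705838484379
```

```bash
cat >> kin.py <<'E'
def chain(q):
    A=[];X=R.identity()
    for i,a in enumerate(q):
        X=X*(R.from_euler('y',a) if i%2 else R.from_euler('z',-a)); A.append(X)
    return A
E
python3 - <<'E'
from kin import *; import json
L=[json.loads(l) for l in open('log.jsonl')]
rows=[];b=[]
for q,p,_ in L:
    A=[a.as_matrix() for a in chain(q)]
    rows.append(np.column_stack([[0,0,1],A[0][:,0],A[1][:,2],A[1][:,0],A[3][:,2],A[3][:,0],A[5][:,2],A[5][:,0]])); b+=p
G=np.vstack(rows)
for cols in ([0,2,4,6],[0,2,4,6,7],list(range(8))):
    x,res,rk,sv=np.linalg.lstsq(G[:,cols],np.array(b),rcond=None); print(cols,x,np.abs(G[:,cols]@x-b).max(),sv)
E
```

```text
[0, 2, 4, 6] [-1.0642  0.4532  0.4813 -0.9824] 0.04705116282941061 [3.4372 2.043  0.1067 0.0064]
[0, 2, 4, 6, 7] [-1.7642  0.5331  0.4887 -1.6057  0.0321] 0.048938655087842946 [3.4453 2.8359 0.286  0.078  0.0049]
[0, 1, 2, 3, 4, 5, 6, 7] [-18.218   -0.2781   1.0862  -0.1996   0.5012  -0.2973 -17.1866  -0.1625] 0.05440522293910796 [3.9854 3.984  0.3399 0.3339 0.1017 0.0684 0.0499 0.0018]
```

```bash
cat > fit.py <<'E'
from kin import *; import json
L=[json.loads(l) for l in open('log.jsonl')]
x0=np.array([0.4,0,0, 0,0,0.4, 0,0,0.4, 0,0,0.2])
def Gm(q):
    A=[a.as_matrix() for a in chain(q)]
    return np.hstack([np.column_stack([[0,0,1],A[0][:,0],A[0][:,1]]),A[1],A[3],A[5]])
G=np.vstack([Gm(q) for q,_,_ in L]); b=np.hstack([p for _,p,_ in L])
lam=1e-3
x=x0+np.linalg.solve(G.T@G+lam**2*np.eye(12)*1,G.T@(b-G@x0))
np.save('x.npy',x)
if __name__=='__main__': print(x,np.abs(G@x-b).max(),len(L))
E
python3 fit.py
```

```text
[ 0.2796  0.0019  0.0029  0.0056  0.0029  0.425   0.0029 -0.0301  0.4896
  0.0003 -0.0214  0.3292] 3.1734073159539467e-05 4
```

```bash
python3 -m inch '[{"translation":[-6,0,0],"spin":0},{"translation":[-6,0,0],"spin":0}]'; python3 log.py
python3 -m inch '[{"translation":[-6,0,0],"spin":0},{"translation":[-6,0,0],"spin":0}]'; python3 log.py
```

```text
time: 1.4
ee_pos: [-0.0236, -0.5767, 0.5776]
eef_rot: [0.698, 0.115, -0.697, 0.118]
ft_force: [-1.2, -1.9, -1.7]
width: 0.0866
1.4 q [ 1.3393  0.3195  0.3258  0.7851 -0.1151  2.0448  0.3567] p [-0.0236 -0.5767  0.5776] F [-1.234  -1.8897 -1.6901] w 0.0866
X [ 0.0012 -0.0054 -1.    ] Y [ 0.3251 -0.9457  0.0055] Z [-0.9457 -0.3251  0.0006] elev 89.68507768967817 az -77.27149158807514
time: 1.65
ee_pos: [-0.0226, -0.5552, 0.6306]
eef_rot: [-0.69, -0.083, 0.704, -0.149]
ft_force: [0.7, 0.2, 0.8]
width: 0.0869
1.65 q [ 1.2445  0.2617  0.4493  0.747  -0.1345  2.0579  0.3658] p [-0.0226 -0.5552  0.6306] F [0.6567 0.2055 0.8008] w 0.0869
X [-0.0038 -0.0956 -0.9954] Y [ 0.3247 -0.9416  0.0892] Z [-0.9458 -0.3229  0.0346] elev 84.50958473931753 az -92.2702766231541
```

```bash
python3 fit.py
```

```text
[ 0.2582  0.     -0.0109  0.     -0.0109  0.4485  0.     -0.0235  0.49
  0.     -0.0004  0.3349] 1.4246968077502586e-06 6
```

```bash
cat > ik.py <<'E'
from kin import *; from scipy.optimize import least_squares
from fit import Gm
x=np.load('x.npy')
lo=np.array([-2.6,-.5,-1.47,.16,-1.27,.06,-2.6]);hi=np.array([2.6,2.12,1.34,2.42,4.41,2.06,2.6])
def fk(q):
    F=chain(q)[-1].as_matrix()
    return Gm(q)@x, np.column_stack([F[:,2],-F[:,0],-F[:,1]])
def ik(p,M,q0,w=1e-3):
    f=lambda q:(lambda P,N:np.r_[(P-p)*10,R.from_matrix(N@M.T).as_rotvec(),w*(q-q0)])(*fk(q))
    s=least_squares(f,np.clip(q0,lo+1e-3,hi-1e-3),bounds=(lo,hi)); return s.x,np.abs(f(s.x)[:6]).max()
O=np.array([.5703,-.2146,0]);yaw=-0.0632
v=np.array([np.cos(yaw),np.sin(yaw),0]);u=np.array([np.sin(yaw),-np.cos(yaw),0]);zz=np.array([0,0,1.])
def S(a,b,c): return O+a*u+b*v+c*zz
def tool(th,sg):
    X=u*np.cos(th)-zz*np.sin(th); Y=sg*v; return np.column_stack([X,Y,np.cross(X,Y)])
E
python3 - <<'E'
from ik import *
rng=np.random.default_rng(0)
for th in [30,40,50]:
  for sg in [1,-1]:
    M=tool(np.radians(th),sg)
    for nm,g in [('grasp',S(-.05,-.055,.17)),('stop',S(-.05,.11,.17)),('tray',np.array([.46,.2,.14]))]:
        p=g+M[:,0]*.002
        best=None
        for k in range(12):
            q,e=ik(p,M,rng.uniform(lo,hi),1e-5)
            if e<2e-3:
                m=np.min(np.minimum(q-lo,hi-q)); 
                if best is None or m>best[0]: best=(m,q)
        print(th,sg,nm,best)
E
```

```text
30 1 grasp (np.float64(0.5318315146121211), array([-0.4736,  0.4336,  0.1883,  1.8882,  0.8885,  1.4172, -0.7749]))
30 1 stop (np.float64(0.7390065006707716), array([-0.5996,  0.7883,  0.56  ,  1.4409,  0.6542,  1.321 , -0.4711]))
30 1 tray (np.float64(0.42732490588026484), array([-1.4621,  0.9285,  0.9074,  1.5503,  0.1176,  1.6327, -0.6335]))
30 -1 grasp (np.float64(0.3213989126063421), array([ 0.3252,  0.5643, -0.7745,  1.8444,  1.1959,  1.7386,  2.2205]))
30 -1 stop (np.float64(0.1730156107493679), array([ 0.2675,  0.8622, -0.7729,  1.3812,  1.4211,  1.8446,  2.427 ]))
30 -1 tray (np.float64(0.29913998162190136), array([-1.2358,  0.7707,  0.5332,  1.5375,  0.3364,  1.6996,  2.3009]))
40 1 grasp (np.float64(0.5600264050787844), array([ 0.081 ,  0.3743, -0.393 ,  1.86  ,  0.9392,  1.4632, -0.7518]))
40 1 stop (np.float64(0.7218229839625487), array([-0.3938,  0.6663,  0.3087,  1.4298,  0.6841,  1.3382, -0.4502]))
40 1 tray (np.float64(0.43530056988604526), array([-1.1202,  0.6253,  0.3913,  1.5917,  0.351 ,  1.6247, -0.8861]))
40 -1 grasp (np.float64(0.1490669313447026), array([-0.2
[... 290 characters left out ...]
))
50 1 grasp (np.float64(0.5843666562156047), array([ 0.4914,  0.3825, -0.789 ,  1.8356,  0.9216,  1.4483, -0.6837]))
50 1 stop (np.float64(0.7835544715895283), array([-0.5017,  0.6537,  0.5564,  1.4328,  0.391 ,  1.2307, -0.2445]))
50 1 tray (np.float64(0.5601822552658664), array([-1.175 ,  0.533 ,  0.5019,  1.6611,  0.2517,  1.4998, -0.816 ]))
50 -1 grasp (np.float64(0.14415771789898235), array([ 0.4997,  0.3857, -0.7995,  1.8353,  0.9254,  1.4515,  2.4558]))
50 -1 stop (np.float64(0.052099860785203234), array([ 0.42  ,  0.7566, -0.8469,  1.3707,  1.1625,  1.6459,  2.5479]))
50 -1 tray (np.float64(0.4646019178555465), array([-0.7091,  0.4934, -0.1044,  1.6332,  0.472 ,  1.5954,  2.1325]))
```

```bash
python3 -m inch '[{"translation":[-6,0,0],"spin":-10},{"translation":[-6,0,0],"spin":-10},{"translation":[-6,0,0],"spin":-10}]'; python3 log.py
```

```text
time: 2.02
ee_pos: [-0.0208, -0.5092, 0.7026]
eef_rot: [-0.599, -0.222, 0.674, -0.37]
ft_force: [0.9, 0.9, 0.2]
width: 0.0868
2.025 q [ 1.0053  0.1448  0.6805  0.7318 -0.1201  2.058   0.8993] p [-0.0208 -0.5092  0.7026] F [0.9244 0.8833 0.1928] w 0.0868
X [-0.0079 -0.233  -0.9724] Y [ 0.7644 -0.6284  0.1443] Z [-0.6447 -0.7422  0.1831] elev 76.51766766236781 az -91.9509426520738
```

```bash
python3 -m inch '[{"translation":[-6,0,0],"spin":-10.5},{"translation":[-6,0,0],"spin":-10.5},{"translation":[-6,0,0],"spin":-10.5}]'; python3 log.py; python3 fit.py
```

```text
time: 2.4
ee_pos: [-0.0202, -0.4653, 0.7598]
eef_rot: [-0.461, -0.339, 0.625, -0.531]
ft_force: [1.4, 0.5, 0.9]
width: 0.0867
2.4 q [0.5334 0.0156 1.0145 0.7179 0.0072 2.0579 1.3305] p [-0.0202 -0.4653  0.7598] F [1.3684 0.4746 0.8715] w 0.0867
X [-0.0108 -0.3503 -0.9366] Y [ 0.9764 -0.2058  0.0658] Z [-0.2158 -0.9137  0.3442] elev 69.48517818097342 az -91.76045267487521
[ 0.2582  0.     -0.0109  0.     -0.0109  0.4486  0.     -0.0235  0.49
 -0.     -0.0004  0.3349] 8.546794704189509e-07 8
```

```bash
python3 -m inch '[{"translation":[-3.6,1,4.5],"spin":-8},{"translation":[-3.6,0.2,4.5],"spin":0},{"translation":[-3.6,0.2,4.5],"spin":0}]'; python3 log.py
```

```text
time: 2.78
ee_pos: [-0.0142, -0.5123, 0.8021]
eef_rot: [-0.407, -0.334, 0.625, -0.577]
ft_force: [2.4, 0.4, 0.6]
width: 0.0873
2.775 q [ 1.1195  0.1805  0.6254  0.4632 -0.1863  2.0581  1.4607] p [-0.0142 -0.5123  0.8021] F [2.3601 0.432  0.6446] w 0.0873
X [-0.0043 -0.4489 -0.8936] Y [ 0.9924 -0.112   0.0515] Z [-0.1232 -0.8865  0.446 ] elev 63.32524172770403 az -90.54331412392955
```

```bash
python3 -m inch '[{"translation":[-3.1,-0.9,5],"spin":-3},{"translation":[-3.1,-1,5],"spin":0},{"translation":[-3,-1,5],"spin":0}]'; python3 log.py
```

```text
time: 3.15
ee_pos: [-0.0523, -0.5635, 0.8377]
eef_rot: [-0.352, -0.312, 0.637, -0.611]
ft_force: [3.2, 3.8, 41.7]
width: 0.0869
3.15 q [ 1.4722  0.3537  0.619   0.1603 -0.4929  2.0574  1.5604] p [-0.0523 -0.5635  0.8377] F [ 3.1812  3.7512 41.6624] w 0.0869
X [-0.0071 -0.5584 -0.8295] Y [ 0.9977 -0.0594  0.0314] Z [-0.0668 -0.8274  0.5576] elev 56.05220208995474 az -90.73154345993474
```

```bash
python3 -m inch '[{"translation":[0,0,0],"spin":0}]'; python3 log.py
python3 -m inch '[{"translation":[-4,0,0],"spin":0},{"translation":[-4,0,0],"spin":0}]'; python3 log.py
```

```text
time: 3.28
ee_pos: [-0.0542, -0.5652, 0.8355]
eef_rot: [-0.354, -0.313, 0.638, -0.609]
ft_force: [-0.2, -0.4, -0.4]
width: 0.0871
3.275 q [ 1.4699  0.3578  0.6534  0.1635 -0.5207  2.0574  1.5634] p [-0.0542 -0.5652  0.8355] F [-0.2209 -0.3666 -0.4268] w 0.0871
X [-0.0087 -0.5548 -0.8319] Y [ 0.9975 -0.0632  0.0318] Z [-0.0702 -0.8296  0.554 ] elev 56.29716281211637 az -90.89337512932221
time: 3.52
ee_pos: [-0.0544, -0.529, 0.8678]
eef_rot: [-0.335, -0.295, 0.649, -0.617]
ft_force: [0.3, -0.3, 1.0]
width: 0.087
3.525 q [ 1.4976  0.2844  0.3833  0.1606 -0.2801  2.0581  1.5402] p [-0.0544 -0.529   0.8678] F [ 0.3334 -0.3341  0.9789] w 0.087
X [-0.015  -0.6022 -0.7982] Y [ 0.9973 -0.0659  0.031 ] Z [-0.0713 -0.7956  0.6016] elev 52.96059060914822 az -91.42279256137617
```

```bash
python3 -m inch '[{"translation":[-4,-3,0],"spin":0},{"translation":[-4,-3,0],"spin":0},{"translation":[-4,-3,0],"spin":0}]'; python3 log.py
```

```text
time: 3.9
ee_pos: [-0.1377, -0.4514, 0.9117]
eef_rot: [-0.301, -0.267, 0.663, -0.631]
ft_force: [-0.3, -0.8, -0.5]
width: 0.087
3.9 q [ 1.8992  0.1938  0.0658  0.1608 -0.2841  2.058   1.6592] p [-0.1377 -0.4514  0.9117] F [-0.349  -0.8419 -0.5382] w 0.087
X [-0.0223 -0.6763 -0.7363] Y [ 0.9978 -0.0606  0.0254] Z [-0.0618 -0.7342  0.6761] elev 47.419830788514176 az -91.89200186410662
```

```bash
python3 -m inch '[{"translation":[-4,-4,0],"spin":0},{"translation":[-4,-4,0],"spin":0}]'; python3 log.py
```

```text
time: 4.15
ee_pos: [-0.1958, -0.4012, 0.926]
eef_rot: [-0.283, -0.254, 0.672, -0.635]
ft_force: [-1.0, -0.7, -0.5]
width: 0.0872
4.15 q [ 2.2901  0.1772 -0.179   0.1607 -0.3659  2.058   1.7544] p [-0.1958 -0.4012  0.926 ] F [-0.9709 -0.7301 -0.5321] w 0.0872
X [-0.0334 -0.7102 -0.7032] Y [ 0.9978 -0.0641  0.0174] Z [-0.0575 -0.7011  0.7108] elev 44.685238983349734 az -92.68923625113176
```

```bash
cat > path.py <<'E'
from ik import *
import json,sys
q,p,qr=[json.loads(l) for l in open('log.jsonl')][-1]
q=np.array(q);p=np.array(p);M=R.from_quat(qr).as_matrix()
def run(W,n=10):
    global q,p
    for w in W:
        w=np.array(w);mx=0;em=0
        for k in range(1,n+1):
            t=p+(w-p)*k/n
            q2,e=ik(t,M,q,1e-2); mx=max(mx,np.abs(q2-q).max());em=max(em,e); q=q2
        p=w; print(w,'q',q,'err',round(em,4),'maxstep',round(mx,3),'margin',np.minimum(q-lo,hi-q).min())
if __name__=='__main__':
    run([(-.05,-.5,.75),(.25,-.38,.72),(.45,-.15,.7),(.52,.05,.6),(.515,.05,.3),(.515,.0,.25)])
E
python3 path.py
```

```text
[-0.05 -0.5   0.75] q [ 2.2668 -0.2926 -0.4116  1.1888 -0.2635  1.434   1.6793] err 0.0001 maxstep 0.258 margin 0.20736981952602973
[ 0.25 -0.38  0.72] q [ 2.0663 -0.5    -0.8126  1.2319 -0.0487  1.521   1.0908] err 0.0 maxstep 0.093 margin 4.5580838869963003e-07
[ 0.45 -0.15  0.7 ] q [ 2.0381 -0.5    -1.4457  0.9553  0.2038  1.8517  0.5315] err 0.0 maxstep 0.1 margin 1.6653345369377348e-16
[0.52 0.05 0.6 ] q [ 1.5539 -0.5    -1.47    1.1823  0.1601  1.6782  0.1066] err 0.2152 maxstep 0.061 margin 5.551115123125783e-17
[0.515 0.05  0.3  ] q [ 1.2922 -0.5    -1.47    1.8278  0.0979  1.1559 -0.1877] err 0.2433 maxstep 0.072 margin 5.551115123125783e-17
[0.515 0.    0.25 ] q [ 1.3424 -0.5    -1.47    1.9457  0.0963  1.0078 -0.1556] err 0.2454 maxstep 0.016 margin 5.551115123125783e-17
```

Run:
```python
import path
from path import *
def go(W):
    path.q,path.p=q0.copy(),p0.copy(); run(W); print()
q0,p0=path.q.copy(),path.p.copy()
go([(-.05,-.54,.8),(.05,-.6,.65),(.3,-.5,.6),(.45,-.2,.6),(.52,.05,.6),(.515,.05,.3),(.515,.0,.25)])
go([(-.05,-.65,.7),(.1,-.7,.55),(.35,-.55,.55),(.55,-.25,.6),(.55,.05,.6),(.515,.05,.3),(.515,.0,.25)])
```

```text
[-0.05 -0.54  0.8 ] q [ 2.1451 -0.1172 -0.4594  0.9343 -0.0868  1.5205  1.5634] err 0.0001 maxstep 0.197 margin 0.38282256285362704
[ 0.05 -0.6   0.65] q [ 2.1068 -0.2051 -0.6228  1.3476  0.0038  1.1783  1.3733] err 0.0 maxstep 0.054 margin 0.294862521884551
[ 0.3 -0.5  0.6] q [ 2.1761 -0.3363 -1.1316  1.3994  0.1542  1.2344  0.8891] err 0.0 maxstep 0.073 margin 0.1636832335372554
[ 0.45 -0.2   0.6 ] q [ 1.8626 -0.5    -1.3447  1.2834  0.2249  1.6208  0.4377] err 0.0 maxstep 0.067 margin 1.1102230246251565e-16
[0.52 0.05 0.6 ] q [ 1.5538 -0.5    -1.47    1.1823  0.1601  1.6782  0.1066] err 0.2152 maxstep 0.048 margin 1.6653345369377348e-16
[0.515 0.05  0.3  ] q [ 1.2922 -0.5    -1.47    1.8278  0.0979  1.1559 -0.1877] err 0.2433 maxstep 0.072 margin 5.551115123125783e-17
[0.515 0.    0.25 ] q [ 1.3424 -0.5    -1.47    1.9457  0.0963  1.0078 -0.1556] err 0.2454 maxstep 0.016 margin 5.551115123125783e-17

[-0.05 -0.65  0.7 ] q [ 2.0935 -0.026  -0.5117  1.1082  0.0173  1.2657  1.5069] err 0.0001 maxstep 0.275 margin 0.47397934475250464
[ 0.1  -0.7   0.55] q [ 1.94    0.0108 -0.6984  1.4011  0.3215  1.0004  1.1024] err 0.0 maxstep 0.051 margin 0.5107760798804399
[ 0.35 -0.55  0.55] q [ 1.6288  0.0414 -1.0292  1.386   0.7096  1.3102  0.4996] err 0.0 maxstep 0.066 margin 0.4408370170161857
[ 0.55 -0.25  0.6 ] q [ 0.7008  0.3707 -1.1401  1.0415  1.2144  2.0459  0.0046] err 0.0 maxstep 0.129 margin 0.01413298121748019
[0.55 0.05 0.6 ] q [-1.078   0.4912  1.0051  0.8986  0.4224  2.06    0.0084] err 0.0002 maxstep 0.278 margin 9.325873406851315e-15
[0.515 0.05  0.3  ] q [-1.3121  0.4219  0.9552  1.6253  0.378   1.5981 -0.4681] err 0.0 maxstep 0.108 margin 0.38477737618728713
[0.515 0.    0.25 ] q [-1.2682  0.423   0.9617  1.7429  0.3931  1.458  -0.4763] err 0.0 maxstep 0.014 margin 0.3783358764554835
```

```bash
cat > d.py <<'E'
from h import *; import sys
np.set_printoptions(precision=2,suppress=True)
s=r.read_state();M=R.from_quat(s['eef_rot']).as_matrix()
w=np.array([float(a) for a in sys.argv[1:4]]); t=M.T@(w-s['ee_pos'])*100
n=int(np.ceil(np.linalg.norm(t)/6)); print('tool cm',t,'rows',n,'each',t/n)
E
python3 d.py -.05 -.65 .7; python3 d.py .05 -.68 .6
```

```text
tool cm [33.08 15.75  0.54] rows 7 each [4.73 2.25 0.08]
tool cm [41.9  25.75 -5.04] rows 9 each [ 4.66  2.86 -0.56]
```

```bash
python3 -m inch '[{"translation":[4.7,2.2,0],"spin":-1.4},{"translation":[4.7,2.2,0],"spin":0},{"translation":[4.7,2.2,0],"spin":0},{"translation":[4.7,2.2,0],"spin":0},{"translation":[4.7,2.2,0],"spin":0}]'; python3 log.py;python3 - <<'E'
import path
from path import *
run([(-.05,-.65,.7),(.1,-.7,.55),(.35,-.55,.55),(.55,-.25,.6),(.55,.05,.6),(.515,.05,.3),(.515,.0,.25)])
E
```

```text
time: 4.78
ee_pos: [-0.1027, -0.5595, 0.7864]
eef_rot: [-0.267, -0.25, 0.679, -0.636]
ft_force: [0.2, -0.6, 0.4]
width: 0.0872
4.775 q [ 2.2157 -0.1085 -0.412   0.986  -0.1552  1.4382  1.6748] p [-0.1027 -0.5595  0.7864] F [ 0.151  -0.5809  0.3628] w 0.0872
X [-0.0477 -0.7304 -0.6813] Y [ 0.9978 -0.0659  0.0008] Z [-0.0455 -0.6798  0.732 ] elev 42.9464143411724 az -93.73595305394699
[-0.05 -0.65  0.7 ] q [ 2.1423 -0.0515 -0.5485  1.1459  0.013   1.2192  1.5172] err 0.0 maxstep 0.024 margin 0.4485470567404562
[ 0.1  -0.7   0.55] q [ 1.9983 -0.0044 -0.758   1.4282  0.3476  0.9653  1.0869] err 0.0 maxstep 0.055 margin 0.4956454698407492
[ 0.35 -0.55  0.55] q [ 1.6928  0.043  -1.1102  1.4032  0.7554  1.3065  0.4782] err 0.0 maxstep 0.069 margin 0.35982015331944495
[ 0.55 -0.25  0.6 ] q [ 0.6841  0.3781 -1.1358  1.0496  1.2485  2.06    0.0108] err 0.0 maxstep 0.145 margin 1.3322676295501878e-15
[0.55 0.05 0.6 ] q [-1.0919  0.5223  1.0544  0.8969  0.4138  2.06    0.0424] err 0.0002 maxstep 0.272 margin 1.2821255612749383e-07
[0.515 0.05  0.3  ] q [-1.3378  0.4739  1.0082  1.6152  0.3529  1.6025 -0.43  ] err 0.0 maxstep 0.107 margin 0.33183944975195145
[0.515 0.    0.25 ] q [-1.2947  0.4767  1.0107  1.7325  0.3656  1.4617 -0.4404] err 0.0 maxstep 0.014 margin 0.3293424164809857
```

```bash
python3 - <<'E'
import path
from path import *
q0,p0=path.q.copy(),path.p.copy()
def go(W):
    path.q,path.p=q0.copy(),p0.copy(); run(W,20); print()
go([(.1,-.7,.55),(.35,-.6,.52),(.55,-.4,.52),(.62,-.2,.52),(.6,.0,.5),(.515,.05,.3),(.515,.0,.22)])
go([(.1,-.7,.55),(.35,-.6,.52),(.5,-.4,.52),(.55,-.2,.52),(.52,.05,.5),(.515,.05,.3),(.515,.0,.22)])
E
python3 d.py .1 -.7 .55
```

```text
[ 0.1  -0.7   0.55] q [ 2.0496 -0.002  -0.8094  1.4263  0.349   0.9653  1.0871] err 0.0 maxstep 0.046 margin 0.49798902314029875
[ 0.35 -0.6   0.52] q [ 1.6386  0.1475 -1.066   1.398   0.8549  1.2693  0.4462] err 0.0 maxstep 0.035 margin 0.40396290344807695
[ 0.55 -0.4   0.52] q [ 0.9552  0.3923 -1.0906  1.2006  1.1867  1.7635  0.0535] err 0.0 maxstep 0.04 margin 0.2965325250655588
[ 0.62 -0.2   0.52] q [ 0.482   0.5134 -1.0484  1.0483  1.288   2.06   -0.1531] err 0.0 maxstep 0.033 margin 8.79296635503124e-14
[0.6 0.  0.5] q [-0.3121  0.4096 -0.2107  1.0458  0.8627  2.06   -0.3115] err 0.0 maxstep 0.054 margin 1.2175149777249317e-11
[0.515 0.05  0.3  ] q [-0.3498  0.3376 -0.2884  1.5615  0.7042  1.8214 -0.7403] err 0.0 maxstep 0.034 margin 0.23855563337163477
[0.515 0.    0.22 ] q [-0.2911  0.36   -0.264   1.7082  0.7268  1.6475 -0.7888] err 0.0 maxstep 0.009 margin 0.4125122116347435

[ 0.1  -0.7   0.55] q [ 2.0496 -0.002  -0.8094  1.4263  0.349   0.9653  1.0871] err 0.0 maxstep 0.046 margin 0.49798902314029875
[ 0.35 -0.6   0.52] q [ 1.6386  0.1475 -1.066   1.398   0.8549  1.2693  0.4462] err 0.0 maxstep 0.035 margin 0.40396290344807695
[ 0.5  -0.4   0.52] q [ 1.1385  0.2695 -1.1543  1.3265  1.0756  1.6838  0.0701] err 0.0 maxstep 0.034 margin 0.3156518902508678
[ 0.55 -0.2   0.52] q [ 0.6975  0.3671 -1.1722  1.2515  1.1555  2.0138 -0.201 ] err 0.0 maxstep 0.027 margin 0.046198564530044894
[0.52 0.05 0.5 ] q [-0.7004  0.272   0.1632  1.2274  0.7026  2.06   -0.3909] err 0.0001 maxstep 0.101 margin 1.3322676295501878e-15
[0.515 0.05  0.3  ] q [-0.6913  0.3186  0.1355  1.5819  0.6095  1.7522 -0.6654] err 0.0 maxstep 0.023 margin 0.3077643369984584
[0.515 0.    0.22 ] q [-0.6379  0.3442  0.1543  1.7284  0.6248  1.5708 -0.7108] err 0.0 maxstep 0.009 margin 0.48924867122521043

tool cm [25.4  21.14 -8.68] rows 6 each [ 4.23  3.52 -1.45]
```

Path feasible. Proceed.

```bash
python3 -m inch '[{"translation":[4.2,3.5,-1.4],"spin":0},{"translation":[4.2,3.5,-1.4],"spin":0},{"translation":[4.2,3.5,-1.4],"spin":0},{"translation":[4.2,3.5,-1.4],"spin":0},{"translation":[4.2,3.5,-1.4],"spin":0},{"translation":[4.2,3.5,-1.4],"spin":0}]'; python3 log.py; python3 d.py .35 -.6 .52;python3 d.py .5 -.4 .51
```

```text
time: 5.52
ee_pos: [0.102, -0.7009, 0.5597]
eef_rot: [-0.265, -0.24, 0.683, -0.637]
ft_force: [-0.4, -1.3, -0.3]
width: 0.0871
5.525 q [ 2.0751 -0.0062 -0.8378  1.4188  0.3578  0.9597  1.0692] p [ 0.102  -0.7009  0.5597] F [-0.3648 -1.3042 -0.2566] w 0.0871
X [-0.0494 -0.7431 -0.6673] Y [ 0.9972 -0.0743  0.0089] Z [-0.0562 -0.665   0.7447] elev 41.86083582426071 az -93.80252497045214
tool cm [ -6.08  23.95 -11.06] rows 5 each [-1.22  4.79 -2.21]
tool cm [-21.01  37.41 -25.95] rows 9 each [-2.33  4.16 -2.88]
```

```bash
python3 -m inch '[{"translation":[-1.2,4.8,-2.2],"spin":0},{"translation":[-1.2,4.8,-2.2],"spin":0},{"translation":[-1.2,4.8,-2.2],"spin":0},{"translation":[-1.2,4.8,-2.2],"spin":0},{"translation":[-1.2,4.8,-2.2],"spin":-0.5}]'; python3 log.py; python3 d.py .52 -.4 .51
python3 - <<'E'
import path
from path import *
q0,p0=path.q.copy(),path.p.copy()
def go(W):
    path.q,path.p=q0.copy(),p0.copy(); run(W,20); print()
go([(.52,-.4,.51),(.58,-.2,.51),(.55,.0,.48),(.515,.05,.3),(.515,.0,.22)])
go([(.52,-.4,.51),(.6,-.2,.5),(.58,-.05,.5),(.55,.05,.4),(.515,.0,.22)])
E
```

```text
time: 6.15
ee_pos: [0.3501, -0.6003, 0.5217]
eef_rot: [-0.266, -0.238, 0.687, -0.633]
ft_force: [-0.5, -1.4, -0.0]
width: 0.087
6.15 q [ 1.6764  0.1594 -1.1258  1.4048  0.8998  1.2793  0.4005] p [ 0.3501 -0.6003  0.5217] F [-0.5428 -1.4495 -0.0408] w 0.087
X [-0.0569 -0.7433 -0.6666] Y [ 0.9963 -0.0854  0.0102] Z [-0.0645 -0.6635  0.7454] elev 41.803452881332774 az -94.38073471018261
tool cm [-15.08  15.2  -15.26] rows 5 each [-3.02  3.04 -3.05]
[ 0.52 -0.4   0.51] q [ 1.0756  0.337  -1.1608  1.3063  1.1594  1.7262  0.0084] err 0.0 maxstep 0.038 margin 0.30923040859918216
[ 0.58 -0.2   0.51] q [ 0.6104  0.4515 -1.1459  1.1936  1.2445  2.0502 -0.2319] err 0.0 maxstep 0.027 margin 0.009831296190746741
[0.55 0.   0.48] q [-0.2236  0.3168 -0.3552  1.2293  0.8568  2.06   -0.4369] err 0.0 maxstep 0.058 margin 1.269295779593449e-11
[0.515 0.05  0.3  ] q [-0.2646  0.3652 -0.4037  1.5489  0.743   1.8616 -0.7873] err 0.0 maxstep 0.021 margin 0.19836715945896732
[0.515 0.    0.22 ] q [-0.2032  0.3883 -0.3789  1.6947  0.7665  1.6911 -0.8382] err 0.0 maxstep 0.009 margin 0.368870902525567

[ 0.52 -0.4   0.51] q [ 1.0756  0.337  -1.1608  1.3063  1.1594  1.7262  0.0084] err 0.0 maxstep 0.038 margin 0.30923040859918216
[ 0.6 -0.2  0.5] q [ 0.5641  0.496  -1.1223  1.1579  1.2785  2.0534 -0.2358] err 0.0 maxstep 0.028 margin 0.006610448186135542
[ 0.58 -0.05  0.5 ] q [-0.0503  0.3609 -0.4924  1.1481  0.9563  2.06   -0.3437] err 0.0 maxstep 0.045 margin 7.860379014346108e-14
[0.55 0.05 0.4 ] q [-0.157   0.4056 -0.5521  1.3091  0.8573  2.046  -0.6459] err 0.0 maxstep 0.016 margin 0.014012714232740198
[0.515 0.    0.22 ] q [-0.07    0.4169 -0.5466  1.6872  0.8154  1.7317 -0.8714] err 0.0 maxstep 0.023 margin 0.328269137875806
```

```bash
python3 -m inch '[{"translation":[-2.8,3,-3.3],"spin":-0.5},{"translation":[-2.8,3,-3.3],"spin":0},{"translation":[-2.8,3,-3.3],"spin":0},{"translation":[-2.8,3,-3.3],"spin":0},{"translation":[-2.8,3,-3.3],"spin":0}]'; python3 log.py; python3 d.py .6 -.2 .48
python3 - <<'E'
import path
from path import *
q0,p0=path.q.copy(),path.p.copy()
def go(W):
    path.q,path.p=q0.copy(),p0.copy(); run(W,20); print()
go([(.6,-.2,.48),(.58,-.05,.48),(.55,.05,.4),(.515,.0,.22)])
go([(.55,-.2,.48),(.53,-.05,.48),(.53,.05,.4),(.515,.0,.22)])
E
```

```text
time: 6.78
ee_pos: [0.519, -0.3948, 0.4949]
eef_rot: [-0.266, -0.238, 0.69, -0.63]
ft_force: [-0.2, -1.2, 0.1]
width: 0.0873
6.775 q [ 1.0811  0.3418 -1.1718  1.338   1.1604  1.7252 -0.0256] p [ 0.519  -0.3948  0.4949] F [-0.2222 -1.1977  0.1174] w 0.0873
X [-0.0645 -0.7422 -0.6671] Y [ 0.9957 -0.0929  0.007 ] Z [-0.0672 -0.6637  0.745 ] elev 41.840766034684854 az -94.96917176039409
tool cm [-13.99   6.24 -14.58] rows 4 each [-3.5   1.56 -3.65]
[ 0.6  -0.2   0.48] q [ 0.5771  0.5069 -1.1288  1.1939  1.2694  2.0414 -0.2743] err 0.0 maxstep 0.027 margin 0.018552894925206065
[ 0.58 -0.05  0.48] q [ 0.0197  0.3799 -0.5893  1.1811  0.9731  2.06   -0.3925] err 0.0 maxstep 0.041 margin 4.440892098500626e-16
[0.55 0.05 0.4 ] q [-0.1353  0.4164 -0.5838  1.3012  0.866   2.06   -0.6541] err 0.0 maxstep 0.013 margin 1.340056954290958e-10
[0.515 0.    0.22 ] q [-0.0441  0.4279 -0.5784  1.6799  0.8222  1.7458 -0.8792] err 0.0 maxstep 0.023 margin 0.31417910059861587

[ 0.55 -0.2   0.48] q [ 0.7171  0.3945 -1.194   1.333   1.1645  1.9959 -0.3011] err 0.0 maxstep 0.023 margin 0.06405676995060672
[ 0.53 -0.05  0.48] q [ 0.1357  0.286  -0.716   1.3132  0.9305  2.06   -0.4406] err 0.0 maxstep 0.05 margin 4.440892098500626e-16
[0.53 0.05 0.4 ] q [-0.1093  0.3815 -0.6195  1.352   0.8462  2.06   -0.6786] err 0.0 maxstep 0.014 margin 1.554312234475219e-14
[0.515 0.    0.22 ] q [-0.0268  0.433  -0.6009  1.6789  0.8294  1.752  -0.8839] err 0.0 maxstep 0.02 margin 0.30801372198147114
```

```bash
python3 -m inch '[{"translation":[-3.5,1,-3.6],"spin":0},{"translation":[-3.5,1,-3.6],"spin":0},{"translation":[-3.5,1,-3.6],"spin":0},{"translation":[-3.5,1,-3.6],"spin":0}]'; python3 log.py; python3 d.py .53 -.02 .46
```

```text
time: 7.28
ee_pos: [0.5781, -0.1943, 0.4817]
eef_rot: [-0.267, -0.238, 0.693, -0.626]
ft_force: [0.7, 0.5, -0.5]
width: 0.0868
7.275 q [ 0.6084  0.4582 -1.1333  1.2445  1.2162  2.0356 -0.2955] p [ 0.5781 -0.1943  0.4817] F [ 0.6831  0.4734 -0.4936] w 0.0868
X [-0.0728 -0.741  -0.6675] Y [ 0.9947 -0.1024  0.0052] Z [-0.0723 -0.6636  0.7446] elev 41.87416649232528 az -95.61122880016018
tool cm [-11.12  -6.58 -12.83] rows 4 each [-2.78 -1.64 -3.21]
```

```bash
python3 -m inch '[{"translation":[-3.2,-1.5,-4],"spin":0},{"translation":[-3.2,-1.5,-4],"spin":0},{"translation":[-3.2,-1.5,-4],"spin":0}]'; python3 log.py; python3 d.py .52 .04 .35
```

```text
time: 7.65
ee_pos: [0.5501, -0.0432, 0.4564]
eef_rot: [-0.268, -0.239, 0.694, -0.624]
ft_force: [1.0, 0.1, -1.2]
width: 0.0872
7.65 q [ 0.0997  0.3444 -0.6915  1.29    0.937   2.0543 -0.4791] p [ 0.5501 -0.0432  0.4564] F [ 0.9898  0.1319 -1.1787] w 0.0872
X [-0.0776 -0.7376 -0.6707] Y [ 0.9943 -0.1068  0.0024] Z [-0.0734 -0.6667  0.7417] elev 42.12223322601481 az -96.00915905634663
tool cm [  1.24  -3.9  -13.22] rows 3 each [ 0.41 -1.3  -4.41]
```

```bash
python3 -m inch '[{"translation":[0.4,-1.3,-4.4],"spin":0},{"translation":[0.4,-1.3,-4.4],"spin":0}]'; python3 log.py
python3 - <<'E'
from ik import *
from h import *
s=r.read_state();M=R.from_quat(s['eef_rot']).as_matrix()
g=S(-.05,-.055,.172)+.002*M[:,0]
print(g,g-.13*M[:,0])
print((M.T@(g-.13*M[:,0]-s['ee_pos']))*100)
im=optics.camera('wrist');cv2.imwrite('pics/w1.png',im[:,:,::-1])
E
```

```text
time: 7.9
ee_pos: [0.5287, 0.0164, 0.388]
eef_rot: [-0.271, -0.237, 0.693, -0.624]
ft_force: [0.8, -0.5, -0.3]
width: 0.0872
7.9 q [ 0.0363  0.375  -0.7305  1.4057  0.8702  2.03   -0.6868] p [0.5287 0.0164 0.388 ] F [ 0.8402 -0.4751 -0.2825] w 0.0872
X [-0.074  -0.7366 -0.6723] Y [ 0.9941 -0.1085  0.0094] Z [-0.0798 -0.6676  0.7402] elev 42.24319469291441 az -95.74037475839148
[ 0.5184 -0.1627  0.1707] [ 0.528  -0.0669  0.2581]
[14.8819  0.715  -4.0469]
```

View pics/w1.png

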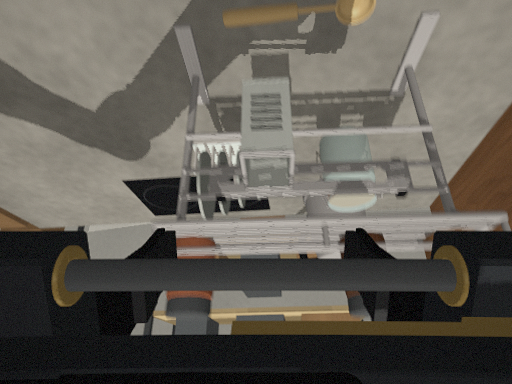

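Run:
```python
import cv2
a=cv2.imread('pics/w1.png')[65:225,175:425]; cv2.imwrite('pics/w1c.png',cv2.resize(a,None,fx=3.2,fy=3.2,interpolation=cv2.INTER_CUBIC))
```

```text
(no output)
```

View pics/w1c.png

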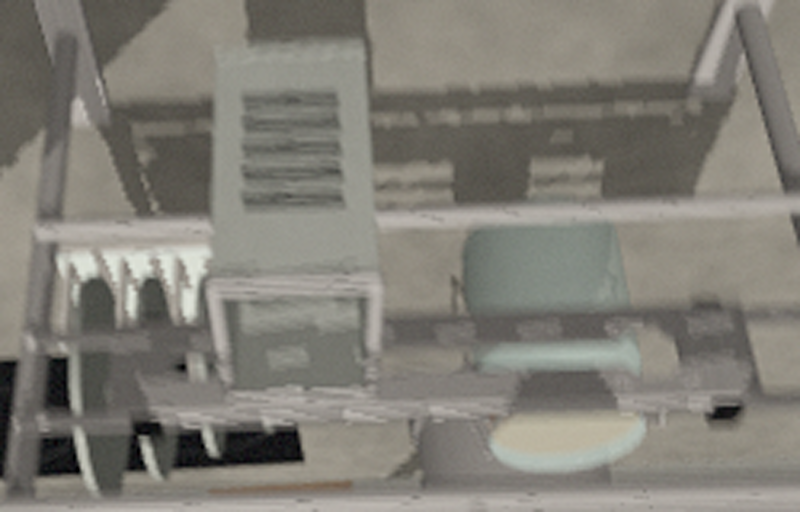

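```bash
cat > wr.py <<'E'
from ik import *
from h import *
def wT():
    s=r.read_state();T=np.eye(4);T[:3,:3]=R.from_quat(s['eef_rot']).as_matrix();T[:3,3]=s['ee_pos']
    return T@optics.camera_model('wrist')['tool_from_camera']
def st(p): d=p-O; return np.array([d@u,d@v,p[2]])
E
python3 - <<'E'
from wr import *
T=wT();C=lambda x,y:((x+.5)/3.2+175-.5,(y+.5)/3.2+65-.5)
for c,z in [((213,285),.227),((382,278),.227),((217,55),.112),((368,45),.112)]:
    p=onz('wrist',C(*c),z,T);print(p,st(p))
for c in [(725,410),(745,370)]:
    o,d=ray('wrist',C(*c),T); k=((O-o)@u)/(d@u); print(st(o+d*k))
E
```

```text
[ 0.4946 -0.1135  0.227 ] [-0.0961 -0.082   0.227 ]
[ 0.5497 -0.1156  0.227 ] [-0.0975 -0.0268  0.227 ]
[ 0.4919 -0.1252  0.112 ] [-0.0843 -0.0839  0.112 ]
[ 0.5499 -0.1265  0.112 ] [-0.0867 -0.0259  0.112 ]
[0.     0.1143 0.2271]
[0.     0.1258 0.209 ]
```

```bash
python3 -m inch '[{"translation":[1,0.3,-2],"spin":-0.7},{"translation":[2,0.3,-2],"spin":0},{"translation":[4,0,0],"spin":0},{"translation":[4,0,0],"spin":0},{"translation":[0,0,0],"spin":0}]'
python3 - <<'E'
from wr import *
import os
os.system('python3 log.py')
T=wT(); np.save('T.npy',T)
im=optics.camera('wrist');cv2.imwrite('pics/w2.png',im[:,:,::-1])
s=r.read_state();M=R.from_quat(s['eef_rot']).as_matrix()
g=S(-.05,-.0545,.172)+.002*M[:,0]
print((M.T@(g-s['ee_pos']))*100)
E
```

```text
time: 8.57
ee_pos: [0.5277, -0.0384, 0.2754]
eef_rot: [-0.267, -0.244, 0.693, -0.624]
ft_force: [-0.3, 1.1, -0.5]
width: 0.0868
8.575 q [ 0.1357  0.3997 -0.7132  1.616   0.8707  1.8159 -0.7623] p [ 0.5277 -0.0384  0.2754] F [-0.2717  1.0987 -0.5387] w 0.0868
X [-0.0801 -0.734  -0.6744] Y [ 0.9947 -0.1027 -0.0064] Z [-0.0645 -0.6713  0.7384] elev 42.40492668688745 az -96.23118186325966
this script no longer has the robotException ignored in: <_io.TextIOWrapper mode='rw' encoding='UTF-8'>
Traceback (most recent call last):
BrokenPipeError: [Errno 32] Broken pipe
```

Run:
```python
from wr import *
T=wT(); np.save('T.npy',T)
im=optics.camera('wrist');cv2.imwrite('pics/w2.png',im[:,:,::-1])
s=r.read_state();M=R.from_quat(s['eef_rot']).as_matrix()
g=S(-.05,-.0545,.172)+.002*M[:,0]
print(s['ee_pos'],(M.T@(g-s['ee_pos']))*100)
a=im[40:230,170:420,::-1]; cv2.imwrite('pics/w2c.png',cv2.resize(a,None,fx=3.1,fy=3.1,interpolation=cv2.INTER_CUBIC))
```

```text
[ 0.5282 -0.0368  0.2765] [16.4542  0.3943  0.7115]
```

View pics/w2.png

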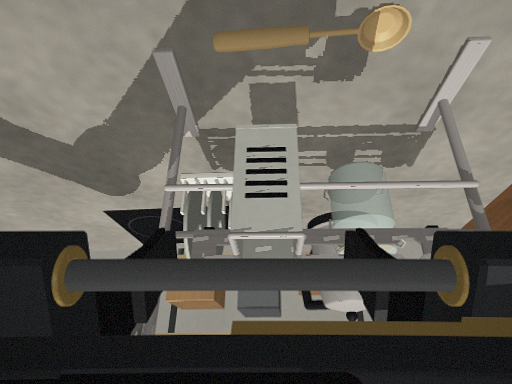

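View pics/w2c.png

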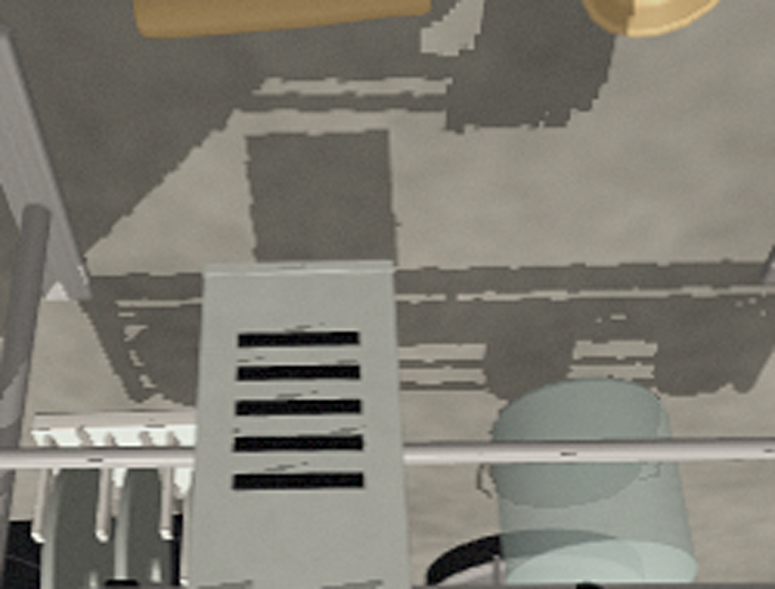

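```bash
python3 - <<'E'
from wr import *
T=np.load('T.npy');C=lambda x,y:((x+.5)/3.1+170-.5,(y+.5)/3.1+40-.5)
for c in [(203,271),(392,266),(188,580),(408,580)]:
    o,d=ray('wrist',C(*c),T); k=((O-.0785*u-o)@u)/(d@u); print('plane',st(o+d*k))
for c in [(203,271),(392,266)]:
    print('z',st(onz('wrist',C(*c),.112,T)))
# shelf edge wire? posts/bar: bar front at x=0 z .135
for c in [(100,458),(560,452)]:
    print('bar',st(onz('wrist',C(*c),.138,T)))
E
python3 log.py
```

```text
plane [-0.0785 -0.0813  0.1166]
plane [-0.0785 -0.024   0.1162]
plane [-0.0785 -0.0812  0.2181]
plane [-0.0785 -0.0243  0.2187]
z [-0.073  -0.0821  0.112 ]
z [-0.0734 -0.0235  0.112 ]
bar [-0.0015 -0.1261  0.138 ]
bar [-0.001  0.039  0.138]
8.625 q [ 0.1346  0.3993 -0.715   1.6137  0.8708  1.817  -0.7623] p [ 0.5282 -0.0368  0.2765] F [0.3198 1.0378 0.7714] w 0.0869
X [-0.0778 -0.7335 -0.6752] Y [ 0.9949 -0.1011 -0.0047] Z [-0.0648 -0.6721  0.7376] elev 42.46964912010107 az -96.05108589470323
```

```bash
cat > g.py <<'E'
from wr import *
import sys
np.set_printoptions(precision=3,suppress=True)
s=r.read_state();M=R.from_quat(s['eef_rot']).as_matrix()
gp=s['ee_pos']-.002*M[:,0]
print('t',round(s['time'],3),'grasp pt stand mm',st(gp)*1000,'Fstand',s['ft_force']@u,s['ft_force']@v,s['ft_force'][2],'w',s['width']*1000,'M',s['torque'])
X,Y=M[:,0],M[:,1];print('az err',np.degrees(np.arctan2(X[1],X[0]))+93.62,'elev',np.degrees(np.arcsin(-X[2])),'Ytilt',np.degrees(np.arcsin(Y[2])))
if len(sys.argv)>3:
    g=S(*[float(a)/1000 for a in sys.argv[1:4]]); t=M.T@(g-gp)*100; n=int(np.ceil(np.linalg.norm(t)/6)); print('to go cm',t,n,t/n)
def cm(a,b,c): print('1mm-steps')
print('tool cm per stand cm: x',M.T@u,'y',M.T@v,'z',M.T@zz)
E
python3 g.py -45 -52.7 165
```

```text
t 8.625 grasp pt stand mm [-176.215  -53.136  277.869] Fstand -1.0559296409355923 0.2536280784315138 0.771366158482069 w 86.93552048600868 M [ 0.898 -0.154  0.046]
az err -2.43108589470323 elev 42.46964912010107 Ytilt -0.27155140158538876
to go cm [17.29   0.597  0.529] 3 [5.763 0.199 0.176]
tool cm per stand cm: x [0.737 0.038 0.675] y [-0.031  0.999 -0.022] z [-0.675 -0.005  0.738]
```

```bash
python3 -m inch '[{"translation":[4,0.2,0.1],"spin":0},{"translation":[4,0.2,0.1],"spin":0},{"translation":[3,0.1,0.1],"spin":0.3}]'; python3 g.py -45 -52.7 165
```

```text
time: 9.0
ee_pos: [0.5278, -0.1176, 0.2061]
eef_rot: [-0.273, -0.242, 0.69, -0.625]
ft_force: [0.2, 0.1, -0.0]
width: 0.0872
t 9.0 grasp pt stand mm [-95.558 -48.448 207.427] Fstand -0.14170881159174592 0.1711318113529126 -0.024184916752908597 w 87.20764308013786 M [ 0.865 -0.184  0.021]
az err -1.8774604315447903 elev 42.7808489082051 Ytilt 0.37482380249008157
to go cm [ 6.601 -0.257  0.33 ] 2 [ 3.3   -0.128  0.165]
tool cm per stand cm: x [0.734 0.039 0.679] y [-0.024  0.999 -0.031] z [-0.679  0.007  0.734]
```

```bash
python3 -m inch '[{"translation":[2.2,-0.2,0.1],"spin":0},{"translation":[2.2,-0.1,0.1],"spin":0},{"translation":[1.8,0,0.1],"spin":-0.4},{"translation":[0,0,0],"spin":0}]'; python3 g.py -45 -52.7 165
```

```text
time: 9.5
ee_pos: [0.5223, -0.1656, 0.1668]
eef_rot: [-0.273, -0.243, 0.69, -0.625]
ft_force: [0.2, -0.2, 0.4]
width: 0.0872
t 9.5 grasp pt stand mm [-47.298 -50.926 168.132] Fstand 0.1639726468682473 0.23008081591808147 0.4463003516989714 w 87.17649555877627 M [ 0.883 -0.206  0.011]
az err -1.819609617986913 elev 42.886331346066704 Ytilt 0.3003344260571351
to go cm [ 0.386 -0.171 -0.068] 1 [ 0.386 -0.171 -0.068]
tool cm per stand cm: x [0.732 0.037 0.68 ] y [-0.023  0.999 -0.029] z [-0.681  0.005  0.733]
```

```bash
python3 -m inch '[{"translation":[0.3,-0.15,0],"spin":-0.4},{"translation":[0,0,0],"spin":0},{"translation":[0,0,0],"spin":0},{"translation":[0,0,0],"spin":0},{"translation":[0,0,0],"spin":0},{"translation":[0,0,0],"spin":0}]' 1 20; python3 g.py -45 -52.7 165
```

```text
time: 10.25
ee_pos: [0.522, -0.1653, 0.1661]
eef_rot: [-0.271, -0.246, 0.687, -0.627]
ft_force: [-0.4, -0.9, -0.2]
width: 0.0577
t 10.25 grasp pt stand mm [-47.642 -51.244 167.451] Fstand 0.8985238210047635 -0.34833230721642544 -0.1798774729397986 w 57.65177685861827 M [ 0.848 -0.184  0.006]
az err -1.5392676949937538 elev 42.96645006707857 Ytilt 0.128341367969093
to go cm [ 0.363 -0.138  0.004] 1 [ 0.363 -0.138  0.004]
tool cm per stand cm: x [0.731 0.029 0.681] y [-0.02   1.    -0.021] z [-0.682  0.002  0.732]
```

```bash
python3 -m inch '[{"translation":[0,1,0],"spin":0},{"translation":[0,1,0],"spin":0},{"translation":[0,1,0],"spin":0}]'; python3 g.py
```

```text
time: 10.62
ee_pos: [0.5528, -0.1674, 0.166]
eef_rot: [-0.271, -0.247, 0.688, -0.627]
ft_force: [-4.4, 3.5, 2.1]
width: 0.0577
t 10.625 grasp pt stand mm [-47.503 -20.378 167.355] Fstand -3.230521022278647 -4.565842538004519 2.0914518878716835 w 57.74116965274074 M [ 1.068  0.504 -0.984]
az err -1.6571386124068113 elev 42.99451425794441 Ytilt 0.027139311286404413
tool cm per stand cm: x [0.731 0.029 0.682] y [-0.021  1.    -0.02 ] z [-0.682  0.     0.731]
```

```bash
python3 -m inch '[{"translation":[0,1.3,0],"spin":0},{"translation":[0,1.3,0],"spin":0},{"translation":[0,1.3,0],"spin":0},{"translation":[0,1.3,0],"spin":0}]'; python3 g.py
```

```text
time: 11.12
ee_pos: [0.6052, -0.1707, 0.1658]
eef_rot: [-0.269, -0.248, 0.69, -0.625]
ft_force: [-10.8, 6.3, 6.0]
width: 0.0579
t 11.125 grasp pt stand mm [-47.485  32.112 167.2  ] Fstand -5.644077689761112 -11.193015419086578 6.024009720527967 w 57.88661417431167 M [ 0.83   1.257 -2.103]
az err -2.2055979470961944 elev 42.96027327468082 Ytilt -0.3072976214120546
tool cm per stand cm: x [0.731 0.033 0.681] y [-0.028  0.999 -0.019] z [-0.681 -0.005  0.732]
```

```bash
python3 -m inch '[{"translation":[-0.09,0,-0.01],"spin":0.3},{"translation":[0,0,0],"spin":0}]'; python3 g.py
```

```text
time: 11.38
ee_pos: [0.6068, -0.1706, 0.1662]
eef_rot: [-0.271, -0.246, 0.69, -0.624]
ft_force: [-3.2, 1.3, 1.5]
width: 0.0577
t 11.375 grasp pt stand mm [-47.645  33.672 167.513] Fstand -1.0781192576706125 -3.2711158987564124 1.545463610364147 w 57.66351603112552 M [ 0.917  0.338 -0.714]
az err -2.172031865131771 elev 42.94009648360724 Ytilt -0.023927286293155957
tool cm per stand cm: x [0.732 0.037 0.681] y [-0.028  0.999 -0.025] z [-0.681 -0.     0.732]
```

```bash
python3 -m inch '[{"translation":[-0.04,1,-0.02],"spin":0},{"translation":[-0.04,1,-0.02],"spin":0},{"translation":[-0.04,1,-0.02],"spin":0},{"translation":[0,0.6,0],"spin":0.2}]'; python3 g.py
```

```text
time: 11.88
ee_pos: [0.6376, -0.1726, 0.1658]
eef_rot: [-0.269, -0.247, 0.695, -0.62]
ft_force: [-16.1, 5.9, 7.4]
width: 0.0577
t 11.875 grasp pt stand mm [-47.668  64.622 167.165] Fstand -4.903300992587855 -16.45859070241113 7.427222301081935 w 57.7125162054176 M [ 0.982  2.062 -3.018]
az err -3.197581214999886 elev 42.82449518750517 Ytilt -0.5069164845757231
tool cm per stand cm: x [0.732 0.048 0.679] y [-0.041  0.999 -0.026] z [-0.68  -0.009  0.733]
```

```bash
python3 -m inch '[{"translation":[-0.1,0,0.05],"spin":0.5},{"translation":[0,0,0],"spin":0}]'; python3 g.py;python3 - <<'E'
from wr import *
im=optics.camera('scene');a=im[90:240,140:320,::-1]; cv2.imwrite('pics/sc3.png',cv2.resize(a,None,fx=4,fy=4,interpolation=cv2.INTER_CUBIC))
im=optics.camera('wrist'); cv2.imwrite('pics/w3.png',im[:,:,::-1])
E
```

```text
time: 12.12
ee_pos: [0.6379, -0.1725, 0.1665]
eef_rot: [-0.272, -0.244, 0.696, -0.619]
ft_force: [-1.3, 0.3, 0.3]
width: 0.0577
t 12.125 grasp pt stand mm [-47.787  64.903 167.816] Fstand -0.16941399289499645 -1.290076270390429 0.328972447668155 w 57.6537203194672 M [ 0.956  0.008 -0.116]
az err -3.1694361812113385 elev 42.837221974756936 Ytilt -0.12418383232719021
tool cm per stand cm: x [0.732 0.053 0.679] y [-0.041  0.999 -0.035] z [-0.68  -0.002  0.733]
```

View pics/sc3.png

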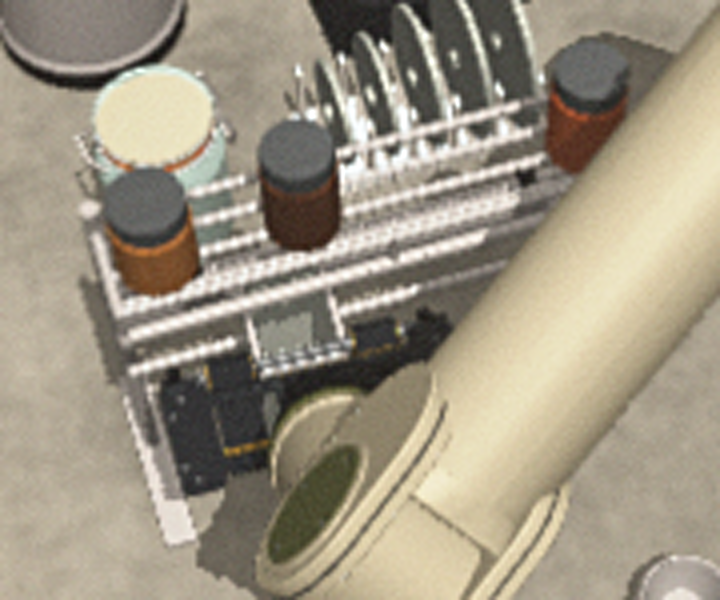

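View pics/w3.png

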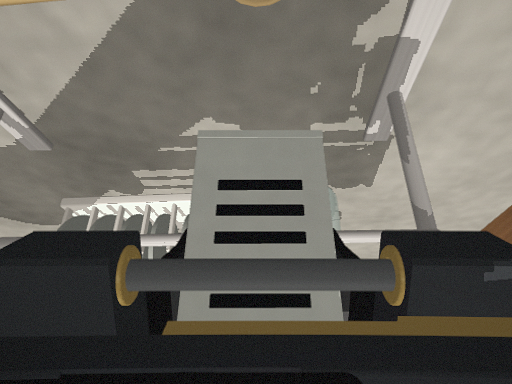

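```bash
python3 - <<'E'
from wr import *
C=lambda x,y:((x+.5)/4+140-.5,(y+.5)/4+90-.5)
for c in [(262,371),(350,352),(249,310),(330,290)]: print(st(onz('scene',C(*c),.227)))
E
python3 -m inch '[{"translation":[-0.02,0.6,0],"spin":0},{"translation":[-0.02,0.6,0],"spin":0}]'; python3 g.py
```

```text
[-0.0778  0.0931  0.227 ]
[-0.0823  0.0354  0.227 ]
[-0.0315  0.0885  0.227 ]
[-0.0336  0.0338  0.227 ]
time: 12.48
ee_pos: [0.6482, -0.1731, 0.1664]
eef_rot: [-0.271, -0.245, 0.697, -0.617]
ft_force: [-7.0, 1.5, 0.5]
width: 0.0574
t 12.475 grasp pt stand mm [-47.76   75.226 167.732] Fstand -1.0438295387833245 -7.082922343415968 0.5305845804331593 w 57.36061839466025 M [ 1.202  0.758 -1.302]
az err -3.488650813631267 elev 42.828103557611996 Ytilt -0.35591143711368983
tool cm per stand cm: x [0.732 0.055 0.679] y [-0.045  0.998 -0.033] z [-0.68  -0.006  0.733]
```

```bash
python3 -m inch '[{"translation":[-0.02,0.4,0.01],"spin":0.2},{"translation":[-0.02,0.4,0.01],"spin":0}]'; python3 g.py|head -2
python3 -m inch '[{"translation":[-0.02,0.3,0.01],"spin":0.2},{"translation":[-0.02,0.3,0.01],"spin":0}]'; python3 g.py|head -2
```

```text
time: 12.72
ee_pos: [0.6541, -0.1735, 0.1661]
eef_rot: [-0.271, -0.245, 0.699, -0.615]
ft_force: [-7.2, 1.6, -0.2]
width: 0.0581
t 12.725 grasp pt stand mm [-47.782  81.153 167.483] Fstand -1.138112956269259 -7.297063366382908 -0.15648881822815852 w 58.08243949513064 M [ 1.494  0.764 -1.163]
az err -3.9551056917439524 elev 42.81028729376701 Ytilt -0.5126740857613882
time: 12.98
ee_pos: [0.6578, -0.1736, 0.1655]
eef_rot: [-0.27, -0.245, 0.701, -0.613]
ft_force: [-9.0, 1.7, -0.1]
width: 0.0578
t 12.975 grasp pt stand mm [-47.881  84.873 166.87 ] Fstand -1.1009964019856648 -9.040997553412163 -0.0914631932906067 w 57.834668660144 M [ 1.485  0.951 -1.5  ]
az err -4.449356600025666 elev 42.80057922754771 Ytilt -0.7009353373226825
```

```bash
python3 -m inch '[{"translation":[-0.03,0.5,0.06],"spin":0.5},{"translation":[-0.03,0.5,0.04],"spin":0.4}]'; python3 g.py|head -2
```

```text
time: 13.22
ee_pos: [0.6664, -0.1738, 0.1651]
eef_rot: [-0.274, -0.242, 0.703, -0.609]
ft_force: [-0.9, 2.2, -2.7]
width: 0.0582
t 13.225 grasp pt stand mm [-48.239  93.443 166.484] Fstand -2.1324829885520415 -1.0375166892839947 -2.714787309457874 w 58.181996669218954 M [ 1.561 -0.063 -0.213]
az err -4.7360130717508895 elev 42.888031650820835 Ytilt -0.31065947114573306
```

```bash
python3 -m inch '[{"translation":[-0.02,0.3,0],"spin":0.2},{"translation":[0,0,0],"spin":0}]'; python3 g.py|head -2;python3 -m inch '[{"translation":[-0.02,0.3,0],"spin":0.2},{"translation":[0,0,0],"spin":0}]'; python3 g.py|head -2
```

```text
time: 13.48
ee_pos: [0.67, -0.1739, 0.165]
eef_rot: [-0.276, -0.24, 0.704, -0.609]
ft_force: [0.3, -0.3, -2.6]
width: 0.058
t 13.475 grasp pt stand mm [-48.369  97.065 166.4  ] Fstand 0.2440234770157705 0.3306763685792461 -2.5866510226727124 w 57.977134921829546 M [ 1.219 -0.216  0.025]
az err -4.68295719234429 elev 42.90210207028267 Ytilt -0.1399315137834498
time: 13.72
ee_pos: [0.6731, -0.1742, 0.1651]
eef_rot: [-0.277, -0.239, 0.704, -0.609]
ft_force: [1.6, 0.1, -2.0]
width: 0.0578
t 13.725 grasp pt stand mm [-48.221 100.141 166.432] Fstand -0.21949474411935904 1.5618700140370196 -1.9967976464712502 w 57.84040141529778 M [ 1.45  -0.486  0.282]
az err -4.696931779725361 elev 42.91031011059499 Ytilt 0.003449485341286356
```

```bash
for i in 1; do python3 -m inch '[{"translation":[-0.03,0.3,-0.02],"spin":0},{"translation":[0,0,0],"spin":0}]' >/dev/null; python3 g.py|head -2; done; python3 -m inch '[{"translation":[-0.03,0.3,-0.02],"spin":0},{"translation":[0,0,0],"spin":0}]' >/dev/null; python3 g.py|head -2
```

```text
t 13.975 grasp pt stand mm [-48.32  101.36  166.409] Fstand 0.09272039846499218 0.9267113615407554 -0.6750589612342917 w 57.87629095239934 M [ 1.447 -0.449  0.09 ]
az err -5.071877024182683 elev 42.86378943747986 Ytilt -0.20597886369420962
t 14.225 grasp pt stand mm [-48.604 101.961 166.419] Fstand -0.15830565503893745 0.006943150791207617 -0.6954114687263324 w 57.81012745000792 M [ 1.315 -0.498  0.185]
az err -5.550540807653647 elev 42.80276246058229 Ytilt -0.48061471817233237
```

```bash
python3 -m inch '[{"translation":[-0.05,-0.4,0.09],"spin":0.3},{"translation":[-0.05,-0.4,0.09],"spin":0.3},{"translation":[0,0,0],"spin":0}]' ; python3 g.py -48.4 94 168.4
```

```text
time: 14.6
ee_pos: [0.6672, -0.173, 0.1673]
eef_rot: [-0.278, -0.237, 0.708, -0.604]
ft_force: [0.8, 0.4, -2.4]
width: 0.0581
t 14.6 grasp pt stand mm [-49.076  94.193 168.626] Fstand -0.41869230597555435 0.8128040419652415 -2.3971021041215774 w 58.119435068814084 M [ 1.384 -0.172 -0.065]
az err -5.391289452842642 elev 42.84502258821307 Ytilt 0.07396193741077482
to go cm [ 0.066 -0.013  0.031] 1 [ 0.066 -0.013  0.031]
tool cm per stand cm: x [0.73  0.095 0.677] y [-0.069  0.995 -0.066] z [-0.68   0.001  0.733]
```

```bash
python3 -m inch '[{"translation":[-0.22,-0.03,-0.2],"spin":0},{"translation":[0,0,0],"spin":0}]' ; python3 g.py -48.4 94 168.4|head -2; python3 -m inch '[{"translation":[-0.15,-0.02,-0.14],"spin":0},{"translation":[0,0,0],"spin":0}]' ; python3 g.py -48.4 94 168.4 |head -2
```

```text
time: 14.85
ee_pos: [0.6673, -0.1702, 0.1675]
eef_rot: [-0.278, -0.236, 0.708, -0.604]
ft_force: [1.0, 0.7, -2.2]
width: 0.0581
t 14.85 grasp pt stand mm [-51.849  94.135 168.878] Fstand -0.7704100733478867 0.94014069111637 -2.173121164758408 w 58.14281098072415 M [ 1.21  -0.249  0.028]
az err -5.40443423057944 elev 42.80827168860946 Ytilt 0.08575915912469495
time: 15.1
ee_pos: [0.6675, -0.1682, 0.1674]
eef_rot: [-0.278, -0.236, 0.708, -0.604]
ft_force: [0.9, 0.1, -2.6]
width: 0.0582
t 15.1 grasp pt stand mm [-53.923  94.178 168.806] Fstand -0.13545692862186431 0.9408246745013211 -2.6473978332706336 w 58.17804171503332 M [ 1.262 -0.239 -0.03 ]
az err -5.416831496220979 elev 42.79506494620649 Ytilt 0.08131983790015833
```

```bash
python3 -m inch '[{"translation":[-0.22,-0.03,-0.2],"spin":0},{"translation":[0,0,0],"spin":0}]' >/dev/null; python3 g.py|head -1; python3 -m inch '[{"translation":[-0.22,-0.03,-0.2],"spin":0},{"translation":[-0.22,-0.03,-0.2],"spin":0},{"translation":[0,0,0],"spin":0}]' >/dev/null; python3 g.py -48.4 94 168.4 |head -1
```

```text
t 15.35 grasp pt stand mm [-57.156  94.185 168.775] Fstand -0.8356897941309421 -0.7300712913791579 -1.7299193172194542 w 57.96803961962638 M [ 1.272 -0.267 -0.021]
t 15.725 grasp pt stand mm [-63.639  94.146 168.804] Fstand 0.6318530630024826 1.3678543756732422 -1.9948457516447347 w 57.809154258888874 M [ 1.276 -0.307 -0.   ]
```

```bash
python3 log.py >/dev/null
python3 - <<'E'
import path
from path import *
print(path.q)
run([(.66,-.05,.18),(.56,.08,.2),(.46,.21,.2),(.46,.21,.065)],15)
E
python3 d.py .66 -.06 .18
```

```text
[ 0.1813  0.7223 -0.5544  1.3586  1.0577  1.6693 -0.6802]
[ 0.66 -0.05  0.18] q [ 0.0422  0.7452 -0.591   1.3051  1.0119  1.7913 -0.7727] err 0.0 maxstep 0.01 margin 0.2686898715042725
[0.56 0.08 0.2 ] q [-0.0926  0.6584 -0.6828  1.4315  0.8706  1.9021 -0.995 ] err 0.0 maxstep 0.015 margin 0.157887314443397
[0.46 0.21 0.2 ] q [-0.2853  0.6683 -0.7546  1.4491  0.7226  1.9968 -1.2492] err 0.0 maxstep 0.017 margin 0.06318469592428988
[0.46  0.21  0.065] q [-0.3113  0.833  -0.7077  1.5135  0.7781  1.8265 -1.3647] err 0.0 maxstep 0.012 margin 0.23351126431497837
tool cm [-7.9  -2.35 -5.6 ] rows 2 each [-3.95 -1.18 -2.8 ]
```

```bash
python3 -m inch '[{"translation":[-2.6,-0.6,-2.1],"spin":0},{"translation":[-2.8,-0.8,-2.1],"spin":0},{"translation":[-2.6,-0.8,-2.1],"spin":0}]'; python3 g.py|head -2; python3 d.py .46 .215 .165
```

```text
time: 16.1
ee_pos: [0.6621, -0.0568, 0.176]
eef_rot: [-0.278, -0.234, 0.711, -0.602]
ft_force: [0.3, 0.0, -2.0]
width: 0.0579
t 16.1 grasp pt stand mm [-164.742   81.762  177.4  ] Fstand -0.060662032644733715 0.28989351152625503 -1.9905258962365537 w 57.903582652692236 M [ 1.244 -0.345  0.018]
az err -5.743192431927682 elev 42.63985471603823 Ytilt 0.13592535856435728
tool cm [-16.56 -24.41 -16.67] rows 6 each [-2.76 -4.07 -2.78]
```

```bash
python3 -m inch '[{"translation":[-2,-3,-2],"spin":0},{"translation":[-2,-3,-2],"spin":0},{"translation":[-2,-3,-2],"spin":0},{"translation":[-2,-3,-2],"spin":0},{"translation":[-2,-3,-2],"spin":0}]'; python3 g.py|head -2; python3 d.py .46 .215 .165
python3 - <<'E'
from wr import *
im=optics.camera('scene'); cv2.imwrite('pics/sc5.png',im[:,:,::-1])
im=optics.camera('top'); cv2.imwrite('pics/tp5.png',im[:,:,::-1])
E
```

```text
time: 16.73
ee_pos: [0.535, 0.1121, 0.1701]
eef_rot: [-0.28, -0.233, 0.71, -0.602]
ft_force: [0.7, 1.1, -3.1]
width: 0.0581
t 16.725 grasp pt stand mm [-325.297  -55.708  171.421] Fstand -1.1902543215379455 0.649736018323913 -3.1215079093633715 w 58.06678026430763 M [ 1.226 -0.295  0.048]
az err -5.626879948764255 elev 42.682731715622985 Ytilt 0.3172917483215079
tool cm [-6.24 -9.11 -6.37] rows 3 each [-2.08 -3.04 -2.12]
```

View pics/sc5.png

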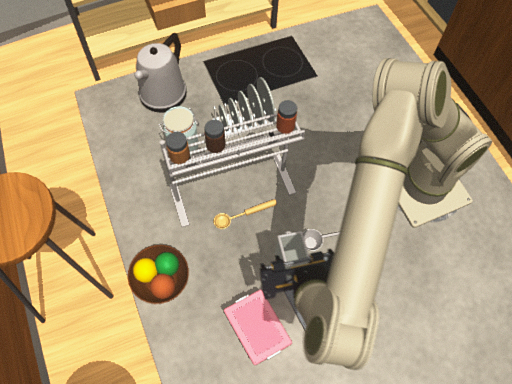

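```bash
python3 -m inch '[{"translation":[-2.1,-3,-2.1],"spin":-0.2},{"translation":[-2.1,-3,-2.1],"spin":0},{"translation":[-2,-3,-2],"spin":0},{"translation":[0,0,0],"spin":0}]'; python3 log.py; python3 d.py .46 .215 .075
```

```text
time: 17.32
ee_pos: [0.4578, 0.2187, 0.1665]
eef_rot: [-0.279, -0.236, 0.708, -0.605]
ft_force: [0.8, -0.4, -2.3]
width: 0.0577
17.325 q [-0.3006  0.7142 -0.7526  1.4613  0.7326  1.9606 -1.2929] p [0.4578 0.2187 0.1665] F [ 0.7545 -0.441  -2.2876] w 0.0577
X [-0.1129 -0.7243 -0.6802] Y [ 0.9876 -0.1572  0.0034] Z [-0.1094 -0.6713  0.733 ] elev 42.85831476641566 az -98.85897786237882
tool cm [ 6.47  0.25 -6.48] rows 2 each [ 3.23  0.12 -3.24]
```

```bash
python3 -m inch '[{"translation":[1.5,0.05,-1.6],"spin":0},{"translation":[1.5,0.05,-1.6],"spin":0},{"translation":[1.5,0.05,-1.6],"spin":0},{"translation":[1.2,0,-1.3],"spin":-0.2},{"translation":[0,0,0],"spin":0}]'; python3 log.py
python3 - <<'E'
from wr import *
im=optics.camera('wrist'); cv2.imwrite('pics/w6.png',im[:,:,::-1])
im=optics.camera('top'); cv2.imwrite('pics/tp6.png',im[:,:,::-1])
E
```

```text
time: 17.95
ee_pos: [0.4614, 0.2143, 0.0753]
eef_rot: [-0.277, -0.236, 0.709, -0.604]
ft_force: [-0.7, 0.2, -2.4]
width: 0.0582
17.95 q [-0.3132  0.8289 -0.7157  1.4978  0.7762  1.8481 -1.3591] p [0.4614 0.2143 0.0753] F [-0.7247  0.2231 -2.3729] w 0.0582
X [-0.1162 -0.7259 -0.6779] Y [ 0.9873 -0.1589  0.0009] Z [-0.1084 -0.6692  0.7351] elev 42.68168810844632 az -99.09595926521568
```

View pics/w6.png

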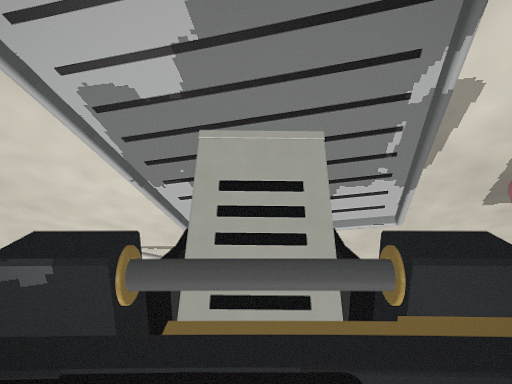

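View pics/tp6.png

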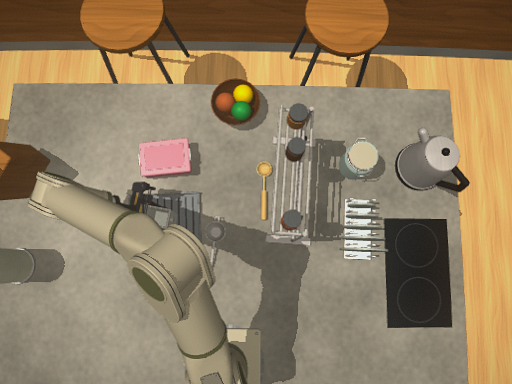

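```bash
python3 -m inch '[{"translation":[0.27,0,-0.29],"spin":0},{"translation":[0.27,0,-0.29],"spin":0},{"translation":[0.2,0,-0.22],"spin":0}]'|sed -n '2p;4p'; for k in 1; do python3 -m inch '[{"translation":[0.14,0,-0.15],"spin":0},{"translation":[0,0,0],"spin":0}]'|sed -n '2p;4p';done;  python3 -m inch '[{"translation":[0.1,0,-0.11],"spin":0},{"translation":[0,0,0],"spin":0}]'|sed -n '2p;4p'
```

```text
ee_pos: [0.4626, 0.2159, 0.0671]
ft_force: [-0.4, -0.8, -2.6]
ee_pos: [0.4626, 0.2159, 0.0649]
ft_force: [0.2, 1.1, -2.1]
ee_pos: [0.4626, 0.216, 0.0634]
ft_force: [0.2, -0.4, -2.1]
```

```bash
python3 -m inch '[{"translation":[0.1,0,-0.11],"spin":0},{"translation":[0,0,0],"spin":0}]'|sed -n '2p;4p'; python3 -m inch '[{"translation":[0.1,0,-0.11],"spin":0},{"translation":[0,0,0],"spin":0}]'|sed -n '2p;4p';  python3 -m inch '[{"translation":[0.1,0,-0.11],"spin":0},{"translation":[0,0,0],"spin":0}]'|sed -n '2p;4p'
```

```text
ee_pos: [0.4627, 0.216, 0.0619]
ft_force: [-0.2, -0.5, -2.8]
ee_pos: [0.4627, 0.216, 0.0603]
ft_force: [-0.1, -0.4, -2.3]
ee_pos: [0.4631, 0.2161, 0.06]
ft_force: [-1.0, 0.4, -1.2]
```

```bash
python3 -m inch '[{"translation":[0.07,0,-0.07],"spin":0},{"translation":[0,0,0],"spin":0}]'|sed -n '2p;4p'; python3 log.py; python3 -m inch '[{"translation":[0.07,0,-0.07],"spin":0},{"translation":[0,0,0],"spin":0}]'|sed -n '2p;4p'; python3 log.py
```

```text
ee_pos: [0.4632, 0.2161, 0.0599]
ft_force: [-0.6, 0.4, -1.7]
19.925 q [-0.3196  0.8502 -0.7085  1.4972  0.7869  1.8282 -1.3737] p [0.4632 0.2161 0.0599] F [-0.6154  0.386  -1.7026] w 0.0582
X [-0.1119 -0.7244 -0.6803] Y [ 0.9872 -0.1591  0.0071] Z [-0.1134 -0.6708  0.7329] elev 42.86456204997869 az -98.77790846403217
ee_pos: [0.4633, 0.2161, 0.0598]
ft_force: [-1.1, 0.3, -0.0]
20.175 q [-0.32    0.8506 -0.7082  1.4969  0.7873  1.8285 -1.3742] p [0.4633 0.2161 0.0598] F [-1.1231  0.2707 -0.0458] w 0.0577
X [-0.1116 -0.7248 -0.6799] Y [ 0.9872 -0.1592  0.0077] Z [-0.1138 -0.6703  0.7333] elev 42.834447488454174 az -98.7513107976091
```

```bash
python3 -m inch '[{"translation":[0,0,0],"spin":0},{"translation":[0,0,0],"spin":0},{"translation":[0,0,0],"spin":0},{"translation":[0,0,0],"spin":0},{"translation":[0,0,0],"spin":0}]' 0
python3 - <<'E'
from wr import *
im=optics.camera('wrist'); cv2.imwrite('pics/w7.png',im[:,:,::-1])
E
```

```text
time: 20.8
ee_pos: [0.4632, 0.2159, 0.0592]
eef_rot: [-0.28, -0.234, 0.708, -0.605]
ft_force: [-1.3, -0.9, -0.6]
width: 0.0865
```

View pics/w7.png

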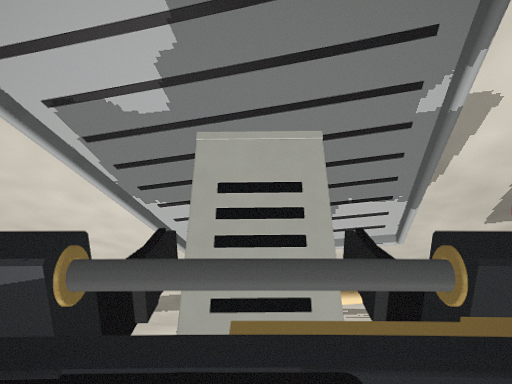

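```bash
python3 -m inch '[{"translation":[-1.5,0,0],"spin":0},{"translation":[-2.5,0,0],"spin":0},{"translation":[-3,0,0],"spin":0},{"translation":[-3,0,0],"spin":0},{"translation":[-3,0,0],"spin":0},{"translation":[-3,0,0],"spin":0},{"translation":[0,0,0],"spin":0}]'
python3 - <<'E'
from wr import *
for n in ['wrist','scene','top']:
    im=optics.camera(n); cv2.imwrite(f'pics/{n}8.png',im[:,:,::-1])
E
```

```text
time: 21.72
ee_pos: [0.4807, 0.3396, 0.175]
eef_rot: [-0.281, -0.236, 0.707, -0.604]
ft_force: [-0.3, -0.1, -0.4]
width: 0.0871
```

View pics/wrist8.png

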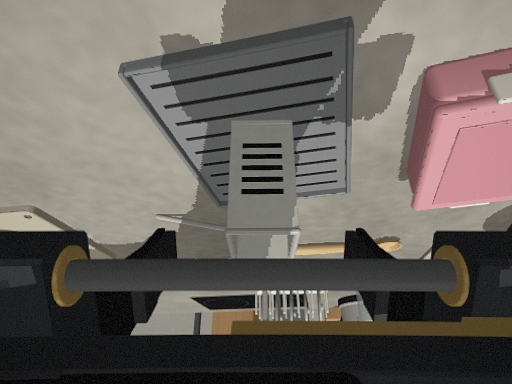

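View pics/scene8.png

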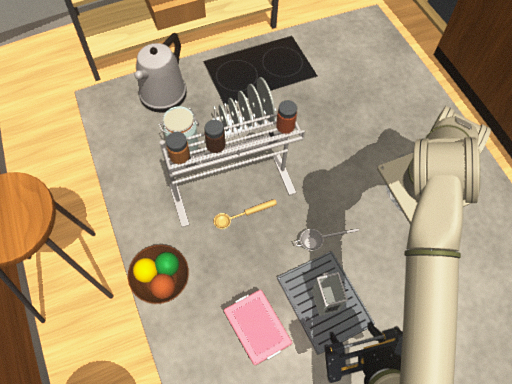

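View pics/top8.png

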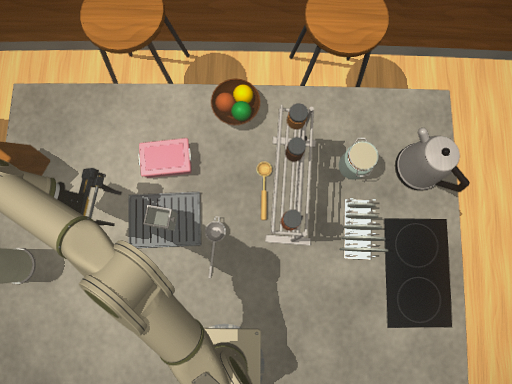

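Run:
```python
from wr import *
a=cv2.imread('pics/top0.png').astype(int);b=cv2.imread('pics/top8.png').astype(int)
for n,(y0,y1,x0,x1) in dict(lunch=(136,180,136,194),strainer=(214,245,205,230),spoon=(158,222,255,274),stand=(100,245,275,315),jar=(135,185,340,380),rack=(195,262,340,375)).items():
    print(n,(np.abs(a-b)[y0:y1,x0:x1].max(2)>60).mean())
for uv in [(148,205),(173,208)]: print(onz('top',uv,.121))
s=r.read_state();print(s['ft_force'],s['joint_vel'].max(),s['time'])
from bench import close_job
print(close_job())
```

```text
lunch 0.0
strainer 0.06064516129032258
spoon 0.005756578947368421
stand 0.013275862068965517
jar 0.0
rack 0.0
[0.4963 0.2392 0.121 ]
[0.4882 0.1612 0.121 ]
[-0.3788 -0.1517 -0.8556] 0.021811341963124224 21.875
the job is handed in; nothing more can be done
None
```

The caddy is off the stand and standing upright on the grey tray, released. I handed the job in at 21.9 s of the 45 s allowed.

- **Tilting the gripper:** The interface cannot tilt the tool directly. I tilted it about 47° from vertical by driving the arm up against its reach limit, then came in at the caddy from the front under the shelf edge. One brief force reading of about 42 N appeared while the arm was at its elbow-joint limit (0.16 rad). It was gone one row later. The tool was in open air, so I put it down to the joint limit, not contact.
- **Sliding:** I gripped the flat sides at 20 N and slid the caddy away from the robot until it stopped, about 101 mm past the stand's middle. Sliding drag peaked at about 16 N. It turned the gripper, and the caddy with it, by about 5°.
- **Taking it out:** I backed off 8 mm to the round opening, raised it about 2 mm, and drew the stud straight out. The sideways forces at my readings stayed at about 1.4 N or less.
- **Setting down:** I lowered it onto the tray in 1 to 2 mm steps until the tray carried its weight, opened the gripper, and backed away about 17 cm.

**Last checks:**
- The pictures show the caddy upright inside the tray rim.
- The wrist force was about 1 N, so the robot was touching nothing.
- The lunch box, jar and lid rack were unchanged in the top picture.
- The strainer, spoon and stand areas differed by 6%, 0.6% and 1.3% of pixels. I took this for the arm's moved shadow; by eye they were where they started, but I did not measure them separately.

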